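# Tap a stuck nozzle magazine loose on its docking pins and put it in the cleaning tray

## Task

The nozzle magazine is gummed fast on the two pins of its dock. Take the stubby mallet and work the magazine loose with light taps on the backs of its left and right end lugs in turn, until both ends have come at least 10 mm out from the dock's block, and until then touch it with nothing but the mallet. Then stand the mallet back on its rubber mat, draw the magazine off the pins by its orange post and set it down gently, upright, in the blue tray, leaving the other loose things on the bench where they are.

Things in the scene. Friction and masses are not known exactly. Their poses are not given: they have to be found in the camera images.
- dock: nozzle-change dock, fixed: base plate 135 x 110 mm, 15 thick (x -90 to +45 mm), at its back a cream block (x 0 to +45, y -55 to +55, top at z 57 mm). Origin: on the bench under the middle of the block's front face. x points back into the block; the magazine comes off towards -x. y is left seen looking along +x, z up. Nothing of the dock lies beyond |y| = 55 mm
- pin_left (a point): tip of the dock's left pin: x -45, y +38, z 37 mm in the dock's frame. Steel, 10.6 mm thick, straight along the dock's x, gummed over the 9 mm next to the block and clean beyond. At first it passes through the magazine's bore and stands 10 mm out of the magazine's front
- pin_right (a point): the same for the right pin, at y -38 mm
- magazine: nozzle magazine, 0.5 kg: aluminium bar 35 (x) x 190 (y) x 38 mm high, its ends (last 36 mm) black lugs, six nozzles on top (to 57 mm), orange post in the middle. Origin: middle of its underside. Seated, its origin is at x -18, z 15 mm in the dock's frame, axes as the dock's, back face against the block, pins right through its bores (a close fit). Past the gum it slides easily along the pins and base plate; it must come 45 mm before it can be lifted
- lug_left (a point): middle of the back face (towards the dock's +x) of the magazine's left (+y) lug: 17.5 mm in x, 77 in y, 19 up from the magazine's origin; free over y 59 to 95 mm, 38 mm high. Tap here towards the dock's -x. On the gum some 4 to 13 N moves this end alone, until it leads the other by a few mm and the bores jam; then only the other end can move
- lug_right (a point): the same for the right (-y) lug. A blow or pressure of more than 22 N on the magazine damages the pins
- bore_left (a point): mouth of the left (+y) bore in the magazine's back face, 38 mm from the middle, 22 mm above the underside: x about 0 in the dock's frame when seated. The magazine is loose when both bores are at x = -10 mm or beyond, and off its pins beyond -45 mm
- bore_right (a point): the same for the right (-y) bore
- post (a point): grasp point on the magazine's orange lifting post, 90 mm above the magazine's underside; the post is 14 mm thick (along the magazine's x) and 26 mm wide (y), its top at 105 mm
- mallet: stubby mallet, 0.25 kg, standing on its head with the handle up. Head 60 mm long along x (white nylon faces at x = +30 and -30 mm), 34 mm wide and high; wooden handle 22 x 22 mm, from the head to 110 mm. Origin: middle of the underside of the head. Both faces serve alike
- grip (a point): grasp point on the mallet's handle, 78 mm above the underside of its head
- mat: black rubber mat, fixed, 100 x 100 mm, 4 mm thick, where the mallet stands; origin under its centre
- tray: blue open tray, fixed, 236 mm (x) by 92 mm (y) outside, 26 mm high, walls 4 mm; origin under its centre
- tray_in (a point): centre of the tray's inner floor, 4 mm above the bench
- bottle: white wash bottle, 54 mm thick, 130 mm tall, loose; leave it alone
- brush: cleaning brush, 160 mm long, lying loose in front of the dock; leave it alone
- screwdriver: red screwdriver, 200 mm long, lying loose; leave it alone
- reel: component reel, 150 mm across, 12 mm thick, lying loose; leave it alone
- scanner: black and yellow hand scanner, about 170 mm long, 40 mm high, lying loose; leave it alone
Not all that is in view belongs to the job. What is shaped like the magazine but turquoise is not meant.

How it is judged:
On the way:
1. the magazine has been tapped loose: both bore mouths at least 9.7 mm out from the block, the magazine still lying on the dock's base plate (x of each of bore_left, bore_right in the frame of dock below -0.0097 m and height (world z) of magazine below 0.03 m and horizontal distance between magazine and dock below 0.1 m), for 0.2 s.
At the end, for the whole second after the job is handed in: the magazine stands upright (within 0.1 rad) on the floor of the tray, its middle within 30 mm of the tray's centre; the mallet stands upright on its mat, its middle within 50 mm of the mat's centre; both are at rest and released (horizontal distance between magazine and tray_in below 0.03 m and height (world z) of magazine below 0.012 m and angle between each of magazine, mallet's own z axis and vertical below 0.1 rad and horizontal distance between mallet and mat below 0.05 m and height (world z) of mallet between 0.001 and 0.01 m and linear speed of each of magazine, mallet below 0.02 m/s); the robot touches nothing.
It fails at once if the mallet strikes or presses the magazine with more than 22 N (contact force between mallet and magazine above 22 N).
It fails at once if the robot itself touches the magazine before both its bores are 9.7 mm out (x of any of bore_left, bore_right in the frame of dock above -0.0097 m and horizontal distance between magazine and dock below 0.05 m and contact force between any of the fingers, the arm and magazine above 0.5 N).
It fails at once if the magazine is tipped by more than 0.5 rad (angle between magazine's own z axis and vertical above 0.5 rad).
It fails at once if the magazine is dropped or pressed into the tray with more than 100 N (contact force between magazine and tray above 100 N).
It fails at once if a bystander is moved by more than 30 mm (distance of any of bottle, brush, screwdriver, reel, scanner from where it was at the start of the episode above 0.03 m).
It also fails if it takes over 72 s, if anything falls off the work surface, if the arm or the gripper's body presses on something with over 40 N, if the wrist force passes 120 N, or if a joint passes its speed limit or range.

## Robot

A 6-joint arm with a two-finger parallel gripper is mounted at the origin on the work surface. World frame = base frame: x ahead of the robot, y to its left, z up, the work surface at z = 0. Lengths are in m, angles in rad, forces in N, time in s.
With the tool pointing down it reaches from about 0.3 to 0.875 m from the base axis. Payload 6.4 kg.
Tool frame: the origin (TCP) lies at the very end of the fingers, on their centre line; the grasp point (between the pads) lies 19 mm behind it; z points along the fingers, y is the direction in which the jaws open and shut (so a half turn about z gives the same grasp; the last joint's range is limited). The gripper opens to 88 mm and grips with 3 to 60 N. Pads are 18 mm wide; open, the fingers measure 123 mm over their backs; the gripper's body (75 mm by 187 mm) begins 45 mm behind the grasp point.
Start: joints at [0.941, 0.181, 1.607, -0, 1.354, -0.206], TCP at [0.236, 0.524, 0.239] pointing down, gripper open.
Joint ranges: [-2.99, 2.99], [-0.89, 2.07], [0.3, 2.58], [-1.14, 4.28], [0, 2.63], [-3.12, 3.12]. Speed limits (rad/s): [2.57, 2.57, 3.01, 3.14, 3.14, 3.14].

## Interface

Orientations are given as a rotation vector (axis times angle).
In Python, from bench import manip gives the robot as it stands. The module is installed in compiled form; this text tells all that it offers.
- The arm moves only by the shell command python3 -m crank 'ROWS'. ROWS is JSON, a list of rows, each a list of 7 numbers: the turn, a rotation vector about the tool's x, y, z in degrees, then the shift along the tool's x, y, z in m, then the finger opening in m, from 0 to 0.0881. A call has 1 to 20 rows; each row shifts and turns the commanded pose from where the row before left it, along the tool's axes as they then stand; what a row does not reach is not made up. A row lasts 1/12 s, in which the tool goes at most 41.7 mm and 7.16 degrees, less where a joint would pass 70% of its speed; a pose out of reach is approached as far as the arm can. A call is refused whole if a number of a shift passes 0.0417 or a number of a turn 7.16, either way. A call with a gripper value outside its range is refused whole. The fingers move at their own pace and stop on an object; the grip force is fixed at half the most. Time passes only in rows, so rows that do not move let the fingers close. It gives the time, the measured TCP pose, the force and the opening at its end, in the units of the state.
- manip.sense(): the state, without advancing time (a new reading comes with each control period).
- manip.grab_frame(name): name is "scene" or "top" or "wrist"; returns the picture (420x560x3 uint8, red, green, blue); there is no depth.
- manip.camera_model(name): a dict with "fx", "fy", "cx", "cy" (pixels), "k1" (the pictures are not rectified: a ray, as slopes to the right and down, at radius r is drawn at 1 + k1 r^2 times it, then the intrinsics apply), "R" (3x3) and "t" (3): a world point X has camera coordinates R X + t. Camera axes: x right, y down, z forward; pixel columns grow to the right and rows downward; lengths in m; the calibration is good to about 2 mm. A picture is of the moment at which its call begins: read the wrist's pose just before it. camera_model takes no time and is no camera call; for the wrist camera it gives the pose at the moment of the call.
- manip.hand_in(): hands the job in, once; it reports no verdict.
Trained networks look in the newest picture that a camera, given by its name, has taken for a name from the list of things; names that differ only in an ending like _2 or _b are one class to them, and where a whole thing is asked for, a point or a joint stands for the part that bears it (a point fixed in the world has none). Each returns a list of dicts, best first, with "score" (0 to 1); they miss things now and then, are a little off and sometimes report something else, mostly with a low value. They report only what shows in the picture. A call takes as long as a camera call. They do not tell look-alikes from the thing itself.
- manip.spot_in(camera, name): "box" ([centre column, centre row, width, height] in pixels, round what is visible of it).
The state is a dict: "t": time; "joints": joint angles; "qd": joint speeds; "effort": joint torques, N m; "ee_pos": TCP position; "ee_rot": TCP orientation; "contact_force": force on the tool from outside, world axes, zero at the start; "ft_torque": the same for the moment, N m; "opening": opening from 0.0 (shut) to 1.0 (fully open).
Only numpy, scipy, OpenCV 4.12 (cv2) and the standard library are available. Lean on these libraries where they do the work, as an engineer would, in place of code of your own. Each camera call takes 0.05 s, during which the arm holds its last target.

## Working session

There is one attempt and no reset: what is moved stays moved. The work goes in short steps, Python scripts to look and compute and a shell command to move; the robot and the scene stay as the last step left them, time stands still between calls to the robot, and variables do not carry over. Pictures are saved under pics/ and viewed, and the job is handed in when it is done.

```bash
mkdir -p pics
python3 - <<'E'
from bench import manip
import cv2
print(manip.sense())
for n in ["scene","top","wrist"]:
    im=manip.grab_frame(n); cv2.imwrite(f"pics/{n}0.png",im[:,:,::-1])
    m=manip.camera_model(n); print(n,m)
E
```

```text
{'t': 0.0, 'joints': array([ 9.40713619e-01,  1.81512873e-01,  1.60797162e+00, -4.85939789e-05,
        1.35379582e+00, -2.06290775e-01]), 'qd': array([ 0.00137585, -0.00040503, -0.00139044, -0.00046223, -0.00201476,
       -0.0001997 ]), 'effort': array([ 2.06188335e-03, -4.33871841e+01, -3.41853404e+01,  7.03844335e-02,
        3.85608897e-02, -1.36350086e-04]), 'ee_pos': array([0.2361305 , 0.52370602, 0.23784356]), 'ee_rot': array([-6.60569058e-01, -3.07070244e+00,  2.45229563e-03]), 'contact_force': array([-0.16710148,  0.45781018, -0.68499858]), 'ft_torque': array([-0.00763202, -0.00988242, -0.000641  ]), 'opening': 0.9999034452455944}
scene {'fx': 465.98705705567625, 'fy': 465.98705705567625, 'cx': 281.2683049792586, 'cy': 211.71807461908682, 'k1': -0.06792486252556355, 'R': array([[ 0.26847274,  0.96314882, -0.01633203],
       [ 0.7034394 , -0.20760671, -0.67975913],
       [-0.65809984,  0.1710082 , -0.73325357]]), 't': array([-0.12429066, -0.25101618,  1.7522305 ])}
top {'fx': 388.1550175932803, 'fy': 388.1550175932803, 'cx': 283.00694910528904, 'cy': 209.97643125675577, 'k1': -0.10604491123022239, 'R': array([[-0.01122011, -0.99992505,  0.00489904],
       [-0.9959119 ,  0.01073566, -0.0896896 ],
       [ 0.08963028, -0.00588534, -0.99595772]]), 't': array([0.004792  , 0.48326186, 1.15064204])}
wrist {'fx': 312.6940342931326, 'fy': 312.6940342931326, 'cx': 282.9766667082608, 'cy': 214.11870470952394, 'k1': 0.02414281371310802, 'R': array([[ 0.40998547,  0.91209102, -0.00137458],
       [ 0.87638122, -0.39351543,  0.27767168],
       [ 0.25272092, -0.11504601, -0.96067505]]), 't': array([-0.57486183, -0.03840461,  0.38878339])}
```

View pics/scene0.png

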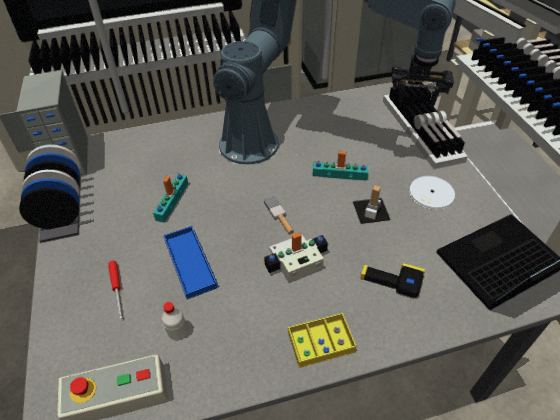

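View pics/top0.png

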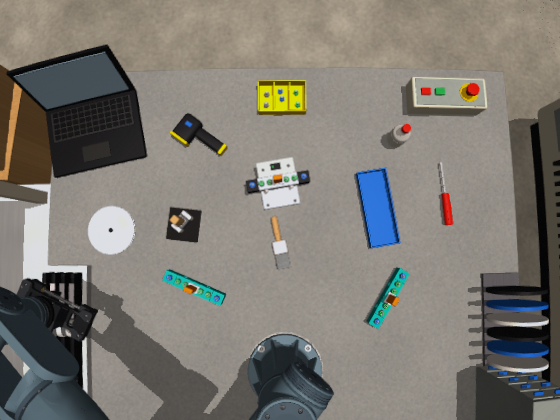

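View pics/wrist0.png

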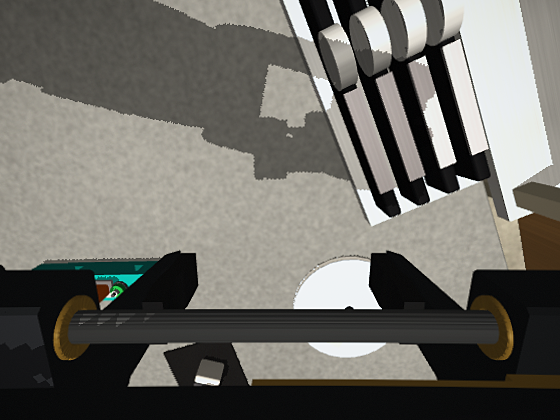

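```bash
cat > h.py <<'E'
import numpy as np, cv2
from bench import manip
def proj(m,X):
    X=np.atleast_2d(X); c=X@np.array(m["R"]).T+m["t"]; s=c[:,:2]/c[:,2:]
    r2=(s**2).sum(1,keepdims=True); s=s*(1+m["k1"]*r2)
    return s*[m["fx"],m["fy"]]+[m["cx"],m["cy"]]
def ray(m,uv):
    d=(np.array(uv,float)-[m["cx"],m["cy"]])/[m["fx"],m["fy"]]; s=d.copy()
    for _ in range(20): s=d/(1+m["k1"]*(s@s))
    R=np.array(m["R"]); return -R.T@m["t"], R.T@np.array([s[0],s[1],1])
def atz(m,uv,z):
    o,d=ray(m,uv); return o+d*(z-o[2])/d[2]
E
python3 - <<'E'
import cv2
def crop(n,x,y,w,h,o,k):
    im=cv2.imread(f"pics/{n}.png")[y:y+h,x:x+w]; cv2.imwrite(f"pics/{o}.png",cv2.resize(im,None,fx=k,fy=k,interpolation=cv2.INTER_CUBIC))
crop("top0",235,145,85,70,"c_dock_top",9)
crop("top0",155,195,60,55,"c_mal_top",10)
crop("scene0",255,220,85,65,"c_dock_sc",9)
crop("scene0",340,175,60,55,"c_mal_sc",10)
E
python3 - <<'E'
from h import *
for c in("top","scene"):
    manip.grab_frame(c)
    for n in("dock","magazine","mallet","mat","tray","bottle","brush"):
        try: print(c,n,[(np.round(d["box"],1).tolist(),round(d["score"],2)) for d in manip.spot_in(c,n)][:3])
        except Exception as e: print(n,e)
print(manip.sense()["t"])
E
```

```text
top dock [([277.6, 181.9, 44.2, 50.2], 0.88)]
top magazine [([277.6, 181.8, 65.7, 21.3], 0.84), ([196.7, 287.6, 67.4, 34.7], 0.74), ([386.5, 297.2, 47.0, 60.2], 0.63)]
top mallet [([181.4, 219.4, 23.6, 25.6], 0.84), ([276.2, 182.0, 62.4, 20.0], 0.41)]
top mat [([184.6, 225.9, 32.9, 37.8], 0.71), ([276.4, 182.3, 42.0, 52.5], 0.55)]
top tray [([378.0, 208.5, 47.6, 74.2], 0.63), ([183.8, 221.6, 20.7, 17.4], 0.51)]
top bottle [([399.7, 135.6, 24.0, 18.9], 0.83)]
top brush [([279.7, 242.8, 22.0, 54.6], 0.71)]
scene dock [([295.8, 260.0, 53.7, 46.8], 0.63)]
scene magazine [([169.7, 198.8, 34.6, 50.7], 0.95), ([295.2, 251.8, 60.2, 39.2], 0.8), ([339.5, 164.4, 57.8, 26.7], 0.74)]
scene mallet [([373.8, 202.2, 13.8, 28.3], 0.53)]
scene mat [([371.3, 210.6, 34.8, 24.1], 0.69)]
scene tray [([190.8, 263.3, 52.5, 72.6], 0.77)]
scene bottle [([173.1, 322.7, 27.8, 38.8], 0.9), ([372.8, 203.2, 15.3, 31.0], 0.26)]
scene brush [([277.4, 215.1, 25.8, 35.4], 0.59), ([295.9, 261.2, 56.1, 47.1], 0.19)]
0.95
```

View pics/c_dock_top.png

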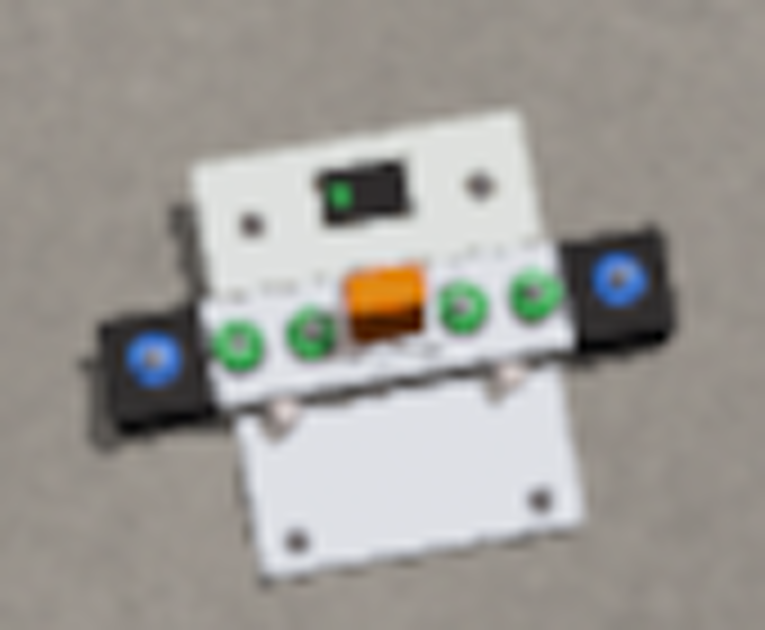

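View pics/c_mal_top.png

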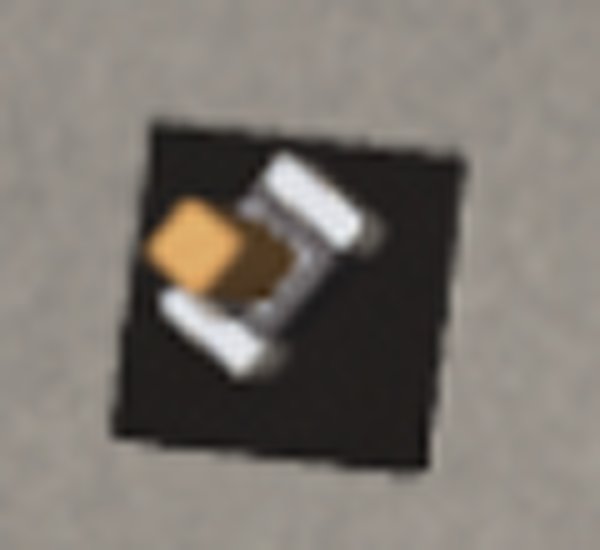

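View pics/c_dock_sc.png

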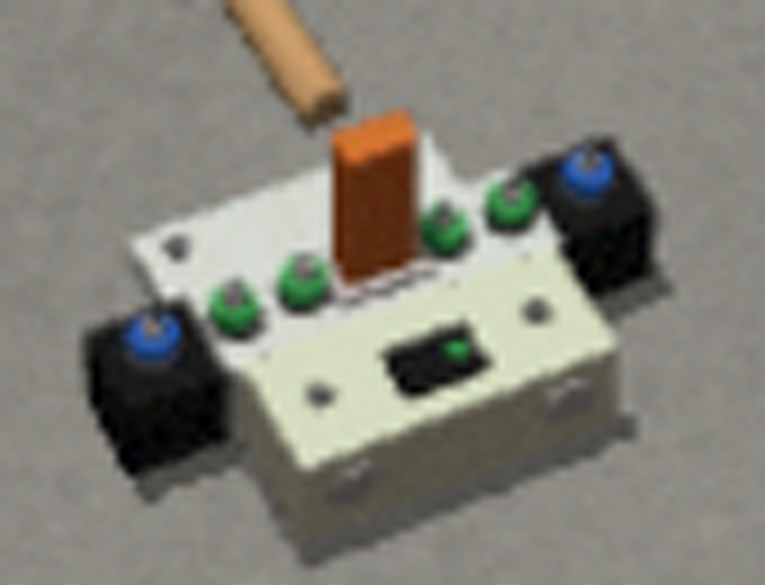

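View pics/c_mal_sc.png

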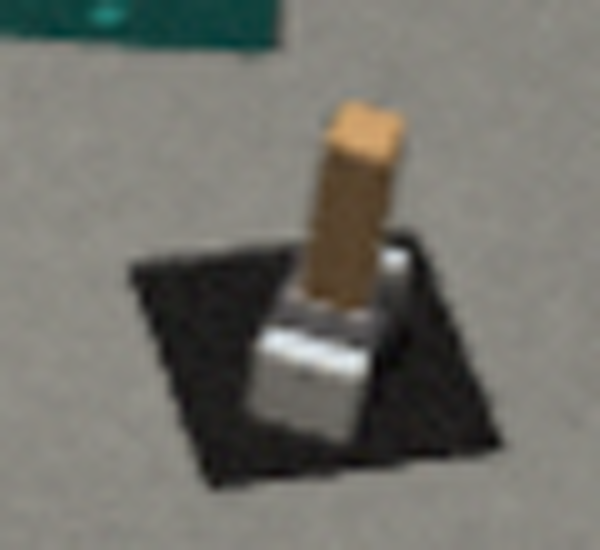

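```bash
python3 - <<'E'
import cv2
def crop(n,x,y,w,h,o,k):
    im=cv2.imread(f"pics/{n}.png")[y:y+h,x:x+w]; cv2.imwrite(f"pics/{o}.png",cv2.resize(im,None,fx=k,fy=k,interpolation=cv2.INTER_CUBIC))
crop("top0",345,160,65,95,"c_tray_top",6)
crop("scene0",155,220,70,80,"c_tray_sc",7)
E
cat > fit.py <<'E'
from h import *
from scipy.optimize import least_squares
mt,ms=manip.camera_model("top"),manip.camera_model("scene")
def fit(name,obs,x0):
    # obs: (cam, crop(u,v), off, k, local xyz mm)
    def res(p,full=False):
        c,s=np.cos(p[2]),np.sin(p[2]);r=[]
        for cam,uv,off,k,X in obs:
            X=np.array(X)/1000; W=[p[0]+c*X[0]-s*X[1],p[1]+s*X[0]+c*X[1],X[2]]
            u=(np.array(uv)+.5)/k-.5+off
            r.append(proj(cam,W)[0]-u)
        return np.array(r) if full else np.ravel(r)
    q=least_squares(res,x0,loss="soft_l1",f_scale=.7)
    print(name,np.round(q.x,4),"yaw deg",np.degrees(q.x[2]).round(2)); print(np.round(res(q.x,True),1).tolist())
    return q.x
E
cat > f1.py <<'E'
from fit import *
T=(mt,);o=(235,145)
print(atz(mt,(276,183),.03),atz(mt,(181,224),.05),atz(mt,(378,208),.0))
D=[(mt,(190,160),o,9,(45,55,57)),(mt,(520,110),o,9,(45,-55,57)),(mt,(265,578),o,9,(-90,55,15)),(mt,(583,520),o,9,(-90,-55,15))]
o=(255,220)
D2=[(ms,(132,240),o,9,(-90,-55,15)),(ms,(305,468),o,9,(45,-55,57)),(ms,(617,348),o,9,(45,55,57)),(ms,(312,565),o,9,(45,-55,0)),(ms,(553,250),o,9,(0,55,57))]
fit("dock top",D,[.56,0,0]);fit("dock sc",D2,[.56,0,0]);fit("dock",D+D2,[.56,0,0])
o=(155,195)
s=[(190,197),(243,243),(202,293),(147,248)]
M=[(mt,(190,197),o,10,(11,11,114)),(mt,(243,243),o,10,(11,-11,114)),(mt,(202,293),o,10,(-11,-11,114)),(mt,(147,248),o,10,(-11,11,114)),
(mt,(315,200),o,10,(25,0,38)),(mt,(215,332),o,10,(-25,0,38))]
o=(340,175)
M2=[(ms,(265,335),o,10,(30,-17,38)),(ms,(370,365),o,10,(30,17,38)),(ms,(248,405),o,10,(30,-17,4)),(ms,(350,443),o,10,(30,17,4)),(ms,(366,133),o,10,(0,0,114))]
fit("mal top",M,[.45,.26,-.8]);
for y in (-1.0,-.6,0):fit("mal sc",M2,[.45,.26,y])
fit("mal",M+M2,[.45,.26,-.8])
o=(155,195)
fit("mat",[(mt,(150,122),o,10,(50,50,4)),(mt,(465,155),o,10,(50,-50,4)),(mt,(430,468),o,10,(-50,-50,4)),(mt,(115,437),o,10,(-50,50,4))],[.45,.26,0])
E
python3 f1.py
```

```text
[0.56453639 0.01976113 0.03      ] [0.44236948 0.30163547 0.05      ] [ 0.48821716 -0.29533517  0.        ]
dock top [0.5863 0.0175 0.1581] yaw deg 9.06
[[0.1, 0.3], [-0.0, -0.3], [-0.2, -0.2], [0.1, 0.2]]
dock sc [0.5856 0.0195 0.1544] yaw deg 8.85
[[0.1, 0.2], [-0.2, -0.0], [0.4, -0.3], [-0.9, 0.9], [0.2, -0.7]]
dock [0.5861 0.0186 0.1579] yaw deg 9.05
[[-0.2, 0.4], [-0.4, -0.2], [-0.5, -0.1], [-0.2, 0.3], [-0.2, 0.4], [-0.4, 0.2], [0.2, -0.1], [-1.1, 1.1], [-0.1, -0.5]]
mal top [ 0.4522  0.3047 -0.6693] yaw deg -38.35
[[0.0, -0.5], [0.7, -0.3], [-0.1, 0.9], [-0.6, 0.6], [0.2, -0.2], [-0.2, -0.2]]
mal sc [ 0.4477  0.3104 -0.6825] yaw deg -39.11
[[-0.4, 0.2], [-0.4, 0.3], [0.1, 0.5], [0.2, -0.3], [0.5, -1.5]]
mal sc [ 0.4477  0.3104 -0.6825] yaw deg -39.11
[[-0.4, 0.2], [-0.4, 0.3], [0.1, 0.5], [0.2, -0.3], [0.5, -1.5]]
mal sc [ 0.4477  0.3104 -0.6825] yaw deg -39.11
[[-0.4, 0.2], [-0.4, 0.3], [0.1, 0.5], [0.2, -0.3], [0.5, -1.5]]
mal [ 0.4516  0.306  -0.631 ] yaw deg -36.15
[[-0.7, -0.2], [0.2, -0.3], [-0.3, 1.1], [-1.0, 1.0], [-0.5, -0.2], [-0.4, 0.2], [-0.8, 1.7], [-0.7, 1.4], [-0.3, 1.9], [-0.1, 0.8], [-0.3, -0.4]]
mat [ 0.4448  0.3059 -0.1051] yaw deg -6.02
[[-0.1, -0.3], [0.2, -0.6], [0.1, 0.5], [-0.3, 0.4]]
```

View pics/c_tray_top.png

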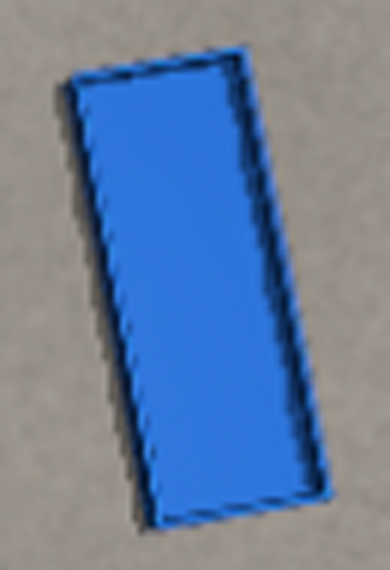

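View pics/c_tray_sc.png

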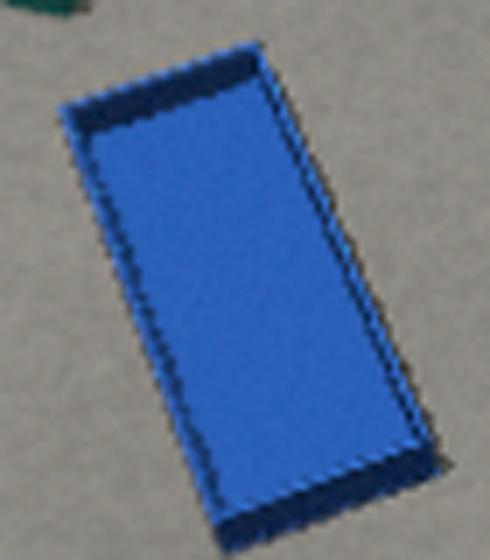

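```bash
cat >> f1.py <<'E'
o=(345,160)
t1=[(mt,(70,77),o,6,(118,46,26)),(mt,(248,48),o,6,(118,-46,26)),(mt,(330,492),o,6,(-118,-46,26)),(mt,(150,530),o,6,(-118,46,26))]
o=(155,220)
t2=[(ms,(65,107),o,7,(-118,-46,26)),(ms,(262,45),o,7,(-118,46,26)),(ms,(432,445),o,7,(118,46,26)),(ms,(220,525),o,7,(118,-46,26))]
fit("tray top",t1,[.5,-.3,.2]);fit("tray sc",t2,[.5,-.3,.2]);fit("tray",t1+t2,[.5,-.3,.2])
E
python3 f1.py | tail -6
python3 -m crank '[[0,0,0,-0.0355,-0.0137,0,0.088],[0,0,0,-0.0355,-0.0137,0,0.088],[0,0,0,-0.0355,-0.0137,0,0.088],[0,0,0,-0.0355,-0.0137,0,0.088],[0,0,0,-0.0355,-0.0137,0,0.088],[0,0,0,-0.0355,-0.0137,0,0.088],[0,0,0,-0.0355,-0.0137,0,0.088],[0,0,0,-0.0355,-0.0137,0,0.088],[0,0,7,0,0,0,0.088],[0,0,7,0,0,0,0.088],[0,0,7,0,0,0,0.088],[0,0,7,0,0,0,0.088],[0,0,7,0,0,0,0.088],[0,0,7,0,0,0,0.088],[0,0,7,0,0,0,0.088],[0,0,7,0,0,0,0.088],[0,0,7,0,0,0,0.088],[0,0,7,0,0,0,0.088],[0,0,7,0,0,0,0.088],[0,0,7,0,0,0,0.088]]'
```

```text
tray top [ 0.4882 -0.2886  0.147 ] yaw deg 8.42
[[0.1, -0.8], [-0.4, -0.5], [-0.1, 1.6], [0.3, 0.3]]
tray sc [ 0.4899 -0.2879  0.1526] yaw deg 8.75
[[-0.3, 0.2], [0.3, -0.5], [0.7, -0.1], [-0.6, 0.2]]
tray [ 0.4892 -0.2884  0.1495] yaw deg 8.56
[[-0.1, -1.1], [-0.6, -0.8], [-0.1, 1.3], [0.4, -0.0], [-0.4, 0.0], [0.2, -0.6], [0.3, -0.2], [-1.0, -0.0]]
t: 2.62
ee_pos: [0.4503, 0.3075, 0.2387]
ee_rot: [2.552, 1.833, 0.0]
contact_force: [0.4, -0.5, -0.5]
opening: 0.995
```

```bash
python3 -m crank '[[0,0,6.7,0,0,0,0.088],[0,0,6.7,0,0,0,0.088],[0,0,6.6,0,0,0,0.088],[0,0,0,0,0,0,0.088]]'
cat >> h.py <<'E'
from scipy.spatial.transform import Rotation as Ro
def st():
    s=manip.sense(); R=Ro.from_rotvec(s["ee_rot"]).as_matrix()
    print("t",round(s["t"],2),"pos",np.round(s["ee_pos"],4),"yawY",np.degrees(np.arctan2(R[1,1],R[0,1])).round(2),"z",np.round(R[:,2],3),"F",np.round(s["contact_force"],1),"T",np.round(s["ft_torque"],2),"op",round(s["opening"],3))
    return s,R
def snap(n,fn,crop=None,k=1):
    m=manip.camera_model(n); im=manip.grab_frame(n)[:,:,::-1]
    if crop: x,y,w,h=crop; im=im[y:y+h,x:x+w]
    if k!=1: im=cv2.resize(im,None,fx=k,fy=k,interpolation=cv2.INTER_CUBIC)
    cv2.imwrite(f"pics/{fn}.png",im); return m
def togo(target,yaw=None):
    s,R=st(); d=R.T@(np.array(target)-s["ee_pos"]); print("tool shift",np.round(d,4))
    if yaw is not None:
        y=np.degrees(np.arctan2(R[1,1],R[0,1])); print("turn about tool z",-(yaw-y))
E
python3 - <<'E'
from h import *
st(); m=snap("wrist","w1")
print({k:np.round(v,4).tolist() for k,v in m.items()})
print(proj(m,[[.45,.3075,.114],[.4503,.3075,.05]]))
E
```

```text
t: 2.95
ee_pos: [0.4503, 0.3074, 0.2387]
ee_rot: [2.83, 1.364, 0.0]
contact_force: [-0.4, 0.1, 0.3]
opening: 1.0
t 2.95 pos [0.4503 0.3074 0.2387] yawY -38.52 z [ 0. -0. -1.] F [-0.4  0.1  0.3] T [-0.07  0.16  0.03] op 1.0
{'fx': 312.694, 'fy': 312.694, 'cx': 282.9767, 'cy': 214.1187, 'k1': 0.0241, 'R': [[0.7833, -0.6217, 0.0007], [-0.5975, -0.7525, 0.2771], [-0.1717, -0.2175, -0.9608]], 't': [-0.1614, 0.4629, 0.5331]}
[[282.9731761  207.63457116]
 [283.14651607 192.36522764]]
```

View pics/w1.png

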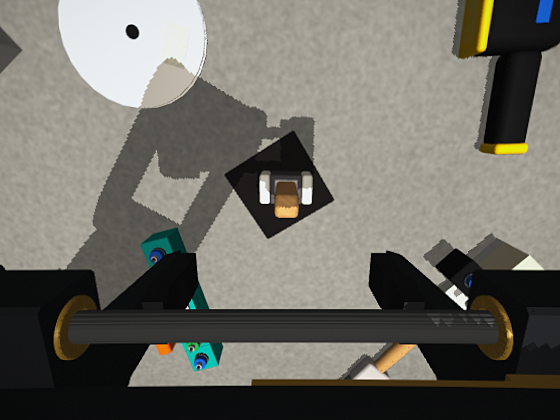

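Run:
```python
from h import *
m=snap("wrist","w2",(215,120,140,125),5.5)
print(atz(m,(287,211),.114),atz(m,(286,176),.038))
```

```text
[0.45089799 0.3028219  0.114     ] [0.46265035 0.31812853 0.038     ]
```

View pics/w2.png

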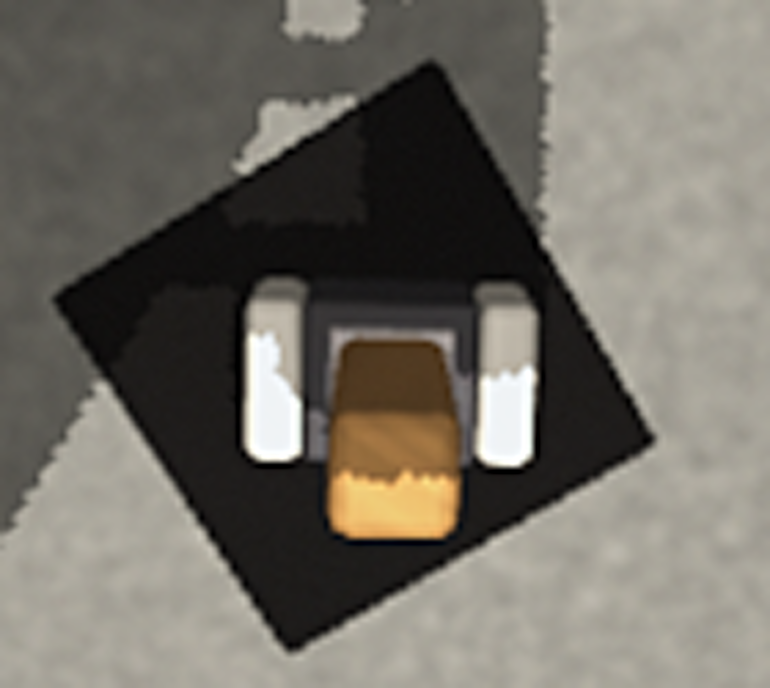

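Run:
```python
from h import *
m=manip.camera_model("wrist")
p=atz(m,(286.7,206),.114);print(p)
togo([p[0],p[1],.110])
for q in [(54,298),(433,62),(655,437),(291,652)]: print(atz(m,(215+q[0]/5.5,120+q[1]/5.5),.004))
```

```text
[0.45352098 0.30665006 0.114     ]
t 3.05 pos [0.4502 0.3075 0.2388] yawY -38.07 z [ 0.  0. -1.] F [-0.1  0.1 -1.2] T [-0.02  0.08  0.03] op 0.999
tool shift [0.0014 0.0031 0.1288]
[0.40212727 0.36124364 0.004     ]
[0.49900401 0.34966187 0.004     ]
[0.48874681 0.25344472 0.004     ]
[0.39117914 0.26378092 0.004     ]
```

```bash
python3 -m crank '[[0,0,0,0.0014,0.0031,0,0.088],[0,0,0,0,0,0.023,0.088],[0,0,0,0,0,0.023,0.088],[0,0,0,0,0,0.023,0.088],[0,0,0,0,0,0.023,0.088],[0,0,0,0,0,0.023,0.088],[0,0,0,0,0,0.023,0.088],[0,0,0,0,0,0.023,0.088],[0,0,0,0,0,0.023,0.088],[0,0,0,0,0,0,0.088],[0,0,0,0,0,0,0],[0,0,0,0,0,0,0],[0,0,0,0,0,0,0],[0,0,0,0,0,0,0],[0,0,0,0,0,0,0],[0,0,0,0,0,0,0]]'
python3 - <<'E'
from h import *
st();m=snap("wrist","w3")
E
```

```text
t: 4.38
ee_pos: [0.4541, 0.3069, 0.0556]
ee_rot: [2.827, 1.37, 0.003]
contact_force: [0.2, -0.5, 0.0]
opening: 0.573
t 4.38 pos [0.4541 0.3069 0.0556] yawY -38.27 z [ 0.002  0.001 -1.   ] F [ 0.2 -0.5  0. ] T [-0.03  0.09  0.  ] op 0.573
```

View pics/w3.png

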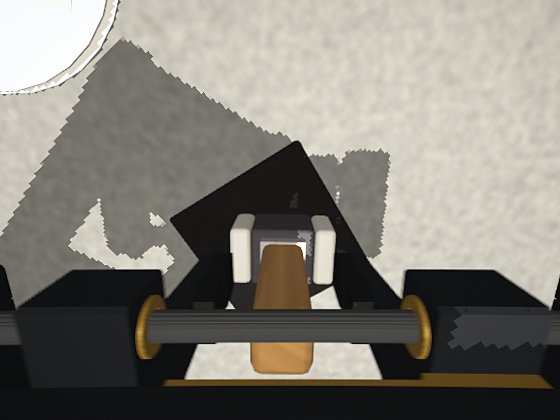

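Still closing; wait until it stops, then lift.

```bash
python3 -m crank '[[0,0,0,0,0,0,0],[0,0,0,0,0,0,0],[0,0,0,0,0,0,0],[0,0,0,0,0,0,0],[0,0,0,0,0,0,0],[0,0,0,0,0,0,0],[0,0,0,0,0,0,0]]';python3 -m crank '[[0,0,0,0,0,0,0],[0,0,0,0,0,-0.01,0],[0,0,0,0,0,-0.02,0],[0,0,0,0,0,-0.02,0],[0,0,0,0,0,0,0]]'
python3 - <<'E'
from h import *
st();m=snap("wrist","w4")
E
```

```text
t: 5.02
ee_pos: [0.4535, 0.3066, 0.0547]
ee_rot: [-2.827, -1.37, 0.0]
contact_force: [0.0, 0.6, -0.4]
opening: 0.246
t: 5.43
ee_pos: [0.456, 0.3077, 0.1088]
ee_rot: [2.827, 1.37, 0.01]
contact_force: [1.4, 0.6, -2.4]
opening: 0.243
t 5.43 pos [0.456  0.3077 0.1088] yawY -38.27 z [ 0.006  0.002 -1.   ] F [ 1.4  0.6 -2.4] T [-0.01  0.05 -0.01] op 0.243
```

View pics/w4.png

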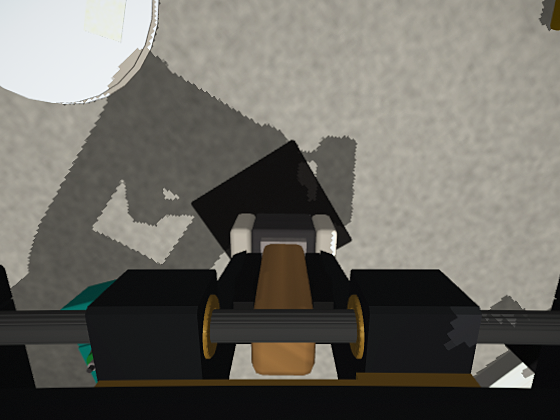

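```bash
cat >> h.py <<'E'
D0=np.array([.5861,.0185]);DY=np.radians(9.05)
def dock2w(x,y,z=0):
    c,s=np.cos(DY),np.sin(DY); return np.array([D0[0]+c*x-s*y,D0[1]+s*x+c*y,z])
def w2dock(p):
    c,s=np.cos(DY),np.sin(DY); d=np.array(p[:2])-D0; return np.array([c*d[0]+s*d[1],-s*d[0]+c*d[1]])
E
python3 - <<'E'
from h import *
print(dock2w(.042,.08)); togo(dock2w(.042,.08,.135),9.05)
E
```

```text
[0.61499345 0.10411056 0.        ]
t 5.48 pos [0.4552 0.3073 0.107 ] yawY -38.28 z [ 0.004  0.002 -1.   ] F [-0.1  0.5 -2.4] T [-0.04  0.08  0.07] op 0.249
tool shift [-0.0604  0.2514 -0.0277]
turn about tool z -47.32818591924122
```

```bash
python3 -m crank '[[0,0,0,0,0,-0.028,0],[0,0,0,-0.0075,0.0314,0,0],[0,0,0,-0.0075,0.0314,0,0],[0,0,0,-0.0075,0.0314,0,0],[0,0,0,-0.0075,0.0314,0,0],[0,0,0,-0.0075,0.0314,0,0],[0,0,0,-0.0075,0.0314,0,0],[0,0,0,-0.0075,0.0314,0,0],[0,0,0,-0.0075,0.0314,0,0],[0,0,-6.76,0,0,0,0],[0,0,-6.76,0,0,0,0],[0,0,-6.76,0,0,0,0],[0,0,-6.76,0,0,0,0],[0,0,-6.76,0,0,0,0],[0,0,-6.76,0,0,0,0],[0,0,-6.76,0,0,0,0],[0,0,0,0,0,0,0]]'
python3 - <<'E'
from h import *
togo(dock2w(.042,.08,.135),9.05)
snap("wrist","w5"); snap("top","t5",(215,130,110,85),7); snap("scene","s5",(245,180,110,110),5)
E
```

```text
t: 6.9
ee_pos: [0.6125, 0.1039, 0.1309]
ee_rot: [-2.033, -2.392, 0.003]
contact_force: [-0.4, -0.0, -2.9]
opening: 0.248
t 6.9 pos [0.6125 0.1039 0.1309] yawY 9.28 z [-0.003 -0.    -1.   ] F [-0.4 -0.  -2.9] T [-0.01  0.06 -0.06] op 0.248
tool shift [-0.0002  0.0024 -0.0041]
turn about tool z 0.22745938020835688
```

View pics/w5.png

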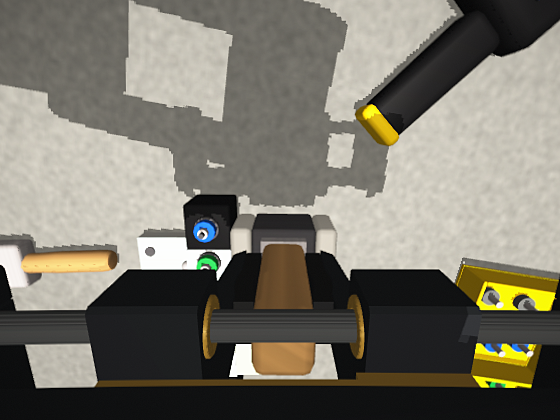

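View pics/s5.png

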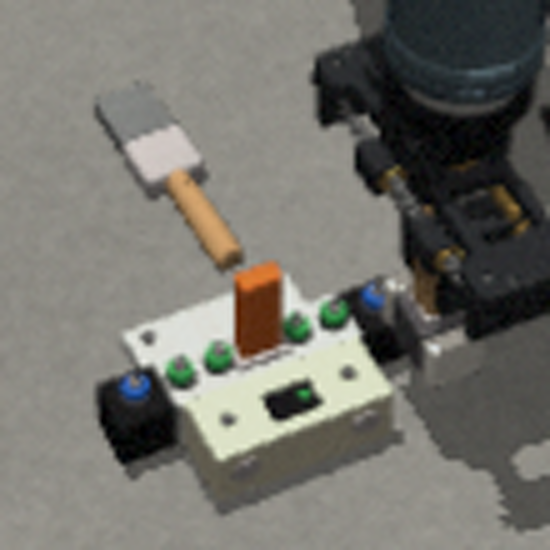

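View pics/t5.png

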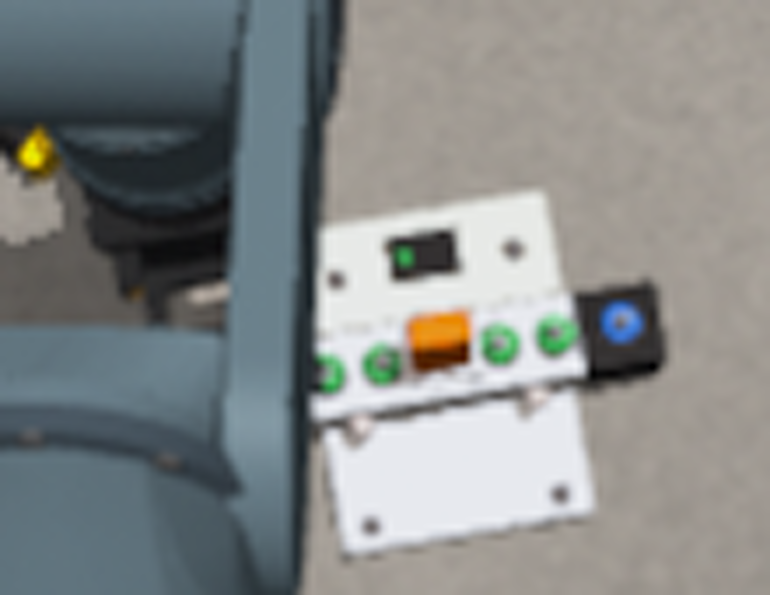

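Run:
```python
from h import *
m=snap("wrist","w6",(130,170,220,130),3.6)
P=[dock2w(-.0005,.095,.053),dock2w(-.0355,.095,.053),dock2w(-.018,.077,.072),dock2w(-.0005,.059,.053)]
print(((proj(m,P)-[130,170])*3.6).round(0).tolist())
st()
```

```text
[[353.0, 124.0], [182.0, 124.0], [250.0, 238.0], [362.0, 287.0]]
t 7.1 pos [0.6132 0.1039 0.132 ] yawY 8.86 z [-0.001 -0.    -1.   ] F [-0.  -0.1 -2.5] T [-0.09 -0.   -0.03] op 0.248
```

View pics/w6.png

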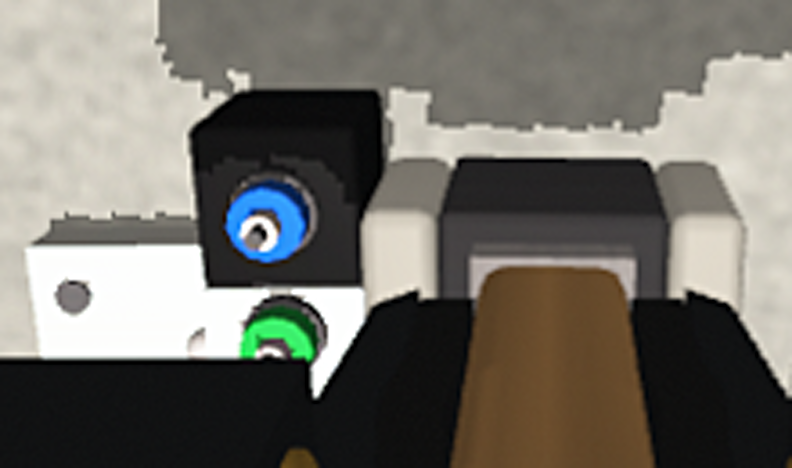

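```bash
python3 -m crank '[[0,0,0,0,0,0.014,0],[0,0,0,0,0,0.014,0],[0,0,0,0,0,0.014,0],[0,0,0,0,0,0.014,0],[0,0,0,0,0,0,0],[0,0,0,0,0,0,0]]'
python3 - <<'E'
from h import *
s,R=st(); print(w2dock(s["ee_pos"]))
m=snap("wrist","w7"); snap("scene","s7",(275,210,75,75),8);st()
E
```

```text
t: 7.6
ee_pos: [0.6123, 0.1039, 0.0749]
ee_rot: [-2.038, -2.387, 0.003]
contact_force: [-0.0, -0.3, -1.9]
opening: 0.247
t 7.6 pos [0.6123 0.1039 0.0749] yawY 9.02 z [-0.003  0.    -1.   ] F [-0.  -0.3 -1.9] T [-0.11  0.04  0.02] op 0.247
[0.03934118 0.08022787]
t 7.7 pos [0.6139 0.1039 0.077 ] yawY 9.03 z [ 0.  0. -1.] F [-0.1 -0.1 -2.6] T [-0.01  0.    0.  ] op 0.25
```

View pics/w7.png

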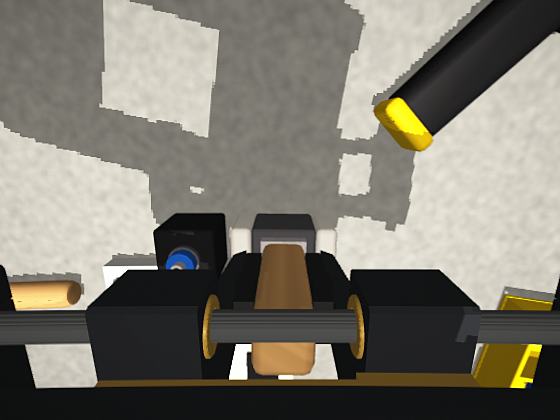

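View pics/s7.png

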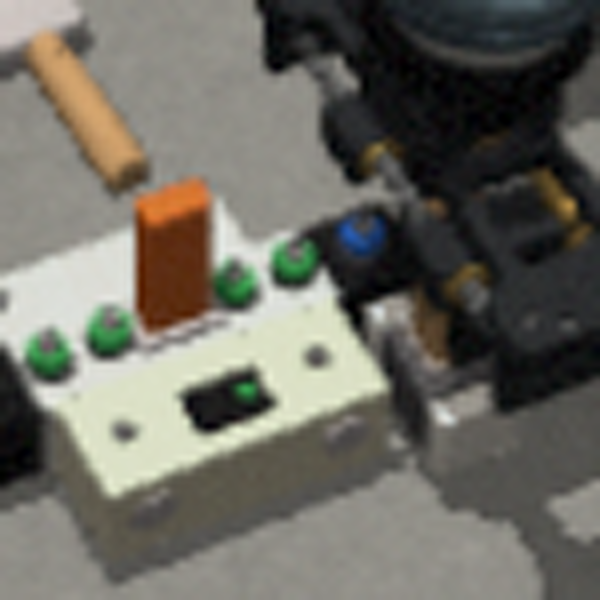

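Run:
```python
from h import *
s,R=st();m=snap("wrist","w8",(140,190,210,110),3.8)
for sy in(-.03,.03):
  for sx in (-.017,.017):
    for h in(.017,.051):
        print(sx,sy,h,((proj(m,s["ee_pos"]+R@[sx,sy,h])[0]-[140,190])*3.8).round())
print(((proj(m,[dock2w(-.0005,.095,.053),dock2w(-.0005,.095,.015)])-[140,190])*3.8).round())
```

```text
t 7.7 pos [0.6139 0.1039 0.077 ] yawY 9.03 z [ 0.  0. -1.] F [-0.1 -0.1 -2.6] T [-0.01  0.    0.  ] op 0.25
-0.017 -0.03 0.017 [345. 358.]
-0.017 -0.03 0.051 [375. 264.]
0.017 -0.03 0.017 [334. 145.]
0.017 -0.03 0.051 [368.  82.]
-0.017 0.03 0.017 [740. 358.]
-0.017 0.03 0.051 [710. 265.]
0.017 0.03 0.017 [751. 146.]
0.017 0.03 0.051 [718.  82.]
[[266. 143.]
 [313.  76.]]
```

View pics/w8.png

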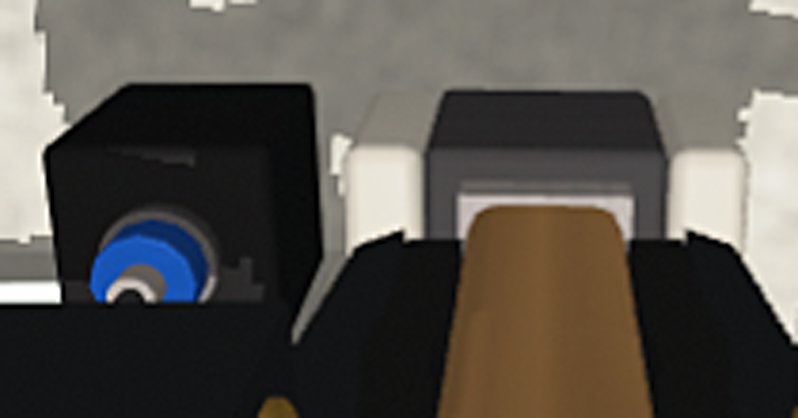

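```bash
python3 -m crank '[[0,0,0,0,-0.0015,0,0],[0,0,0,0,-0.0015,0,0],[0,0,0,0,-0.0015,0,0],[0,0,0,0,-0.0015,0,0],[0,0,0,0,-0.0007,0,0],[0,0,0,0,0,0,0]]';python3 -m crank '[[0,0,0,0,-0.0005,0,0],[0,0,0,0,-0.0005,0,0]]';python3 -m crank '[[0,0,0,0,-0.0005,0,0],[0,0,0,0,-0.0005,0,0]]'
```

```text
t: 8.25
ee_pos: [0.6067, 0.1029, 0.0768]
ee_rot: [2.04, 2.39, 0.0]
contact_force: [0.0, -0.1, -2.2]
opening: 0.247
t: 8.42
ee_pos: [0.606, 0.1027, 0.0768]
ee_rot: [2.039, 2.389, 0.0]
contact_force: [-0.5, 0.5, -2.3]
opening: 0.249
t: 8.58
ee_pos: [0.6049, 0.1025, 0.0767]
ee_rot: [-2.04, -2.39, 0.0]
contact_force: [-0.4, 0.3, -1.6]
opening: 0.245
```

```bash
python3 -m crank '[[0,0,0,0,-0.0005,0,0],[0,0,0,0,-0.0005,0,0]]';python3 -m crank '[[0,0,0,0,-0.0005,0,0],[0,0,0,0,-0.0005,0,0]]'
```

```text
t: 8.75
ee_pos: [0.6039, 0.1024, 0.0767]
ee_rot: [-2.039, -2.39, 0.0]
contact_force: [-0.1, -0.3, -2.8]
opening: 0.246
t: 8.92
ee_pos: [0.603, 0.1022, 0.0767]
ee_rot: [2.039, 2.39, -0.0]
contact_force: [-0.2, -0.4, -3.5]
opening: 0.246
```

```bash
python3 -m crank '[[0,0,0,0,-0.0005,0,0],[0,0,0,0,-0.0005,0,0]]';python3 -m crank '[[0,0,0,0,-0.0005,0,0]]';python3 -m crank '[[0,0,0,0,-0.0005,0,0]]'
```

```text
t: 9.08
ee_pos: [0.6027, 0.1022, 0.0769]
ee_rot: [2.039, 2.389, 0.002]
contact_force: [3.3, 0.7, -5.1]
opening: 0.247
t: 9.17
ee_pos: [0.6025, 0.1022, 0.077]
ee_rot: [2.039, 2.388, 0.003]
contact_force: [5.2, 2.3, -5.1]
opening: 0.247
t: 9.25
ee_pos: [0.6022, 0.1021, 0.0771]
ee_rot: [2.038, 2.388, 0.004]
contact_force: [5.0, 1.9, -5.0]
opening: 0.249
```

```bash
python3 -m crank '[[0,0,0,0,-0.0005,0,0]]';python3 -m crank '[[0,0,0,0,-0.0005,0,0]]';python3 -m crank '[[0,0,0,0,-0.0005,0,0]]'
```

```text
t: 9.33
ee_pos: [0.6019, 0.1021, 0.0772]
ee_rot: [2.038, 2.388, 0.004]
contact_force: [4.9, 1.7, -4.6]
opening: 0.249
t: 9.42
ee_pos: [0.6014, 0.102, 0.0772]
ee_rot: [2.038, 2.388, 0.004]
contact_force: [6.3, 2.5, -6.2]
opening: 0.25
t: 9.5
ee_pos: [0.6012, 0.102, 0.0773]
ee_rot: [2.038, 2.387, 0.005]
contact_force: [7.1, 2.0, -4.9]
opening: 0.247
```

```bash
python3 -m crank '[[0,0,0,0,-0.0005,0,0]]';python3 -m crank '[[0,0,0,0,-0.0005,0,0]]';python3 -m crank '[[0,0,0,0,-0.0005,0,0]]'
python3 - <<'E'
from h import *
st();snap("wrist","w9",(140,190,210,110),3.8);snap("top","t9",(240,145,90,70),8);st()
E
```

```text
t: 9.58
ee_pos: [0.601, 0.1019, 0.0773]
ee_rot: [2.038, 2.387, 0.006]
contact_force: [7.9, 2.6, -6.7]
opening: 0.249
t: 9.67
ee_pos: [0.6007, 0.1019, 0.0774]
ee_rot: [2.037, 2.387, 0.006]
contact_force: [8.5, 2.7, -6.6]
opening: 0.251
t: 9.75
ee_pos: [0.6004, 0.1019, 0.0775]
ee_rot: [2.037, 2.387, 0.007]
contact_force: [8.2, 2.5, -6.6]
opening: 0.246
t 9.75 pos [0.6004 0.1019 0.0775] yawY 9.03 z [ 0.006  0.001 -1.   ] F [ 8.2  2.5 -6.6] T [ 0.64 -1.77  0.13] op 0.246
t 9.85 pos [0.6004 0.1019 0.0775] yawY 9.03 z [ 0.006  0.001 -1.   ] F [ 7.8  3.  -7.4] T [ 0.56 -1.63  0.09] op 0.245
```

View pics/w9.png

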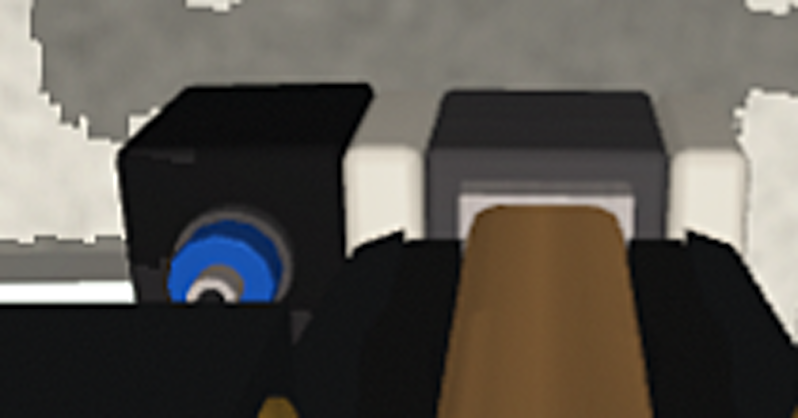

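View pics/t9.png

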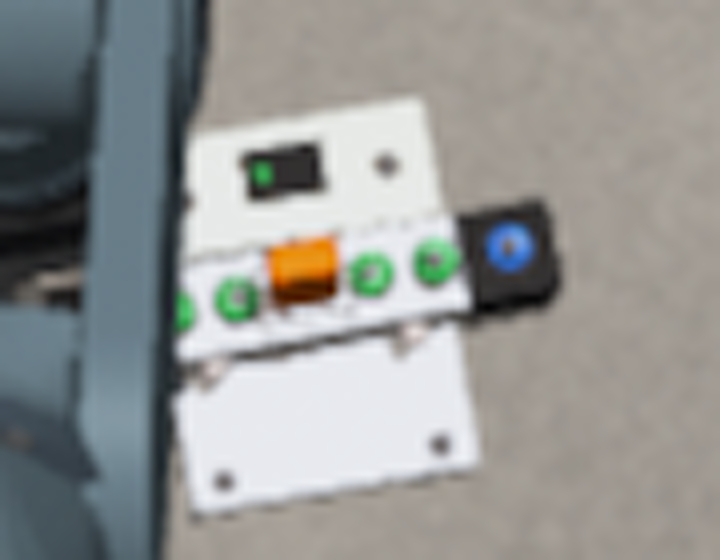

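```bash
python3 -m crank '[[0,0,0,0,-0.0005,0,0]]';python3 -m crank '[[0,0,0,0,-0.0005,0,0]]';python3 -m crank '[[0,0,0,0,-0.0005,0,0]]';python3 -m crank '[[0,0,0,0,-0.0005,0,0]]'
```

```text
t: 9.93
ee_pos: [0.6001, 0.1019, 0.0776]
ee_rot: [2.037, 2.386, 0.007]
contact_force: [8.4, 3.4, -7.6]
opening: 0.25
t: 10.02
ee_pos: [0.5998, 0.1019, 0.0776]
ee_rot: [2.037, 2.386, 0.008]
contact_force: [9.7, 3.6, -7.4]
opening: 0.242
t: 10.1
ee_pos: [0.5995, 0.1019, 0.0776]
ee_rot: [2.037, 2.386, 0.009]
contact_force: [10.4, 3.8, -7.6]
opening: 0.248
t: 10.18
ee_pos: [0.5992, 0.1019, 0.0777]
ee_rot: [2.037, 2.386, 0.01]
contact_force: [10.4, 4.9, -8.5]
opening: 0.246
```

```bash
python3 -m crank '[[0,0,0,0,0.001,0,0],[0,0,0,0,0.002,0,0],[0,0,0,0,0.004,0,0],[0,0,0,0,0.006,0,0],[0,0,0,0,0,0,0],[0,0,0,0,0,0,0]]'
python3 - <<'E'
from h import *
s,R=st();m=snap("wrist","w10",(140,190,210,110),3.8);st();snap("scene","s10",(265,215,75,75),8)
print(((proj(m,[dock2w(-.0005,.095,.053),dock2w(-.0355,.095,.053)])-[140,190])*3.8).round())
E
```

```text
t: 10.68
ee_pos: [0.6089, 0.1031, 0.0765]
ee_rot: [-2.039, -2.389, 0.001]
contact_force: [0.6, 0.0, -3.0]
opening: 0.249
t 10.68 pos [0.6089 0.1031 0.0765] yawY 9.04 z [-0.001 -0.    -1.   ] F [ 0.6  0.  -3. ] T [-0.06  0.07  0.03] op 0.249
t 10.73 pos [0.6087 0.1031 0.0764] yawY 9.04 z [-0.001 -0.    -1.   ] F [ 0.8  0.4 -2.2] T [ 0.    0.01 -0.06] op 0.244
[[300. 144.]
 [ 65. 144.]]
```

View pics/w10.png

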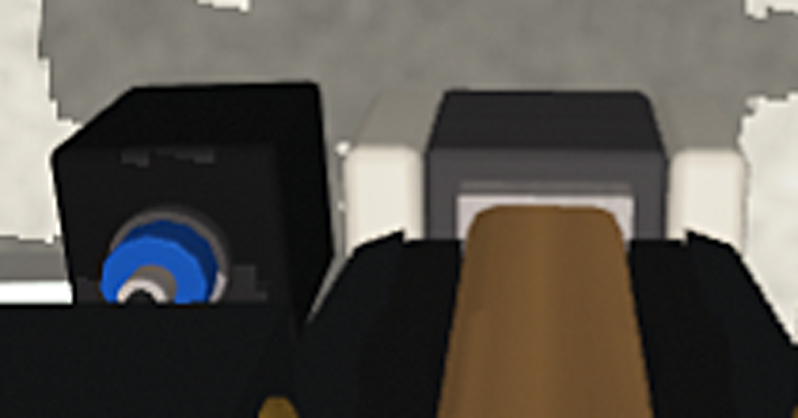

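View pics/s10.png

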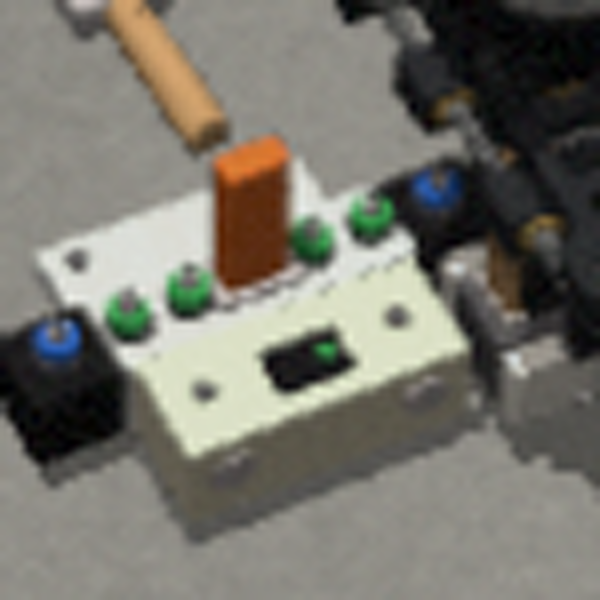

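```bash
python3 -m crank '[[0,0,0,0,0.004,-0.02,0],[0,0,0,0,0.004,-0.028,0],[0,0,0,0,0,-0.01,0],[0,0,0,-0.02,0,0,0],[0,0,0,-0.035,0,0,0],[0,0,0,-0.035,0,0,0],[0,0,0,-0.035,0,0,0],[0,0,0,-0.035,0,0,0],[0,0,0,0,0,0,0],[0,0,0,0,0,0,0]]'
python3 - <<'E'
from h import *
s,R=st();print(w2dock(s["ee_pos"]));m=snap("wrist","w11");snap("scene","s11",(225,220,110,85),7)
print(proj(m,[dock2w(-.0005,-.059,.053),dock2w(-.0355,-.059,.053),dock2w(-.0005,-.095,.053)]).round())
E
```

```text
t: 11.62
ee_pos: [0.6418, -0.0558, 0.1343]
ee_rot: [-2.044, -2.386, 0.0]
contact_force: [0.2, -0.1, -3.2]
opening: 0.251
t 11.62 pos [ 0.6418 -0.0558  0.1343] yawY 8.83 z [-0.  0. -1.] F [ 0.2 -0.1 -3.2] T [-0.01  0.04  0.03] op 0.251
[ 0.04330594 -0.08211848]
[[223. 193.]
 [176. 193.]
 [226. 238.]]
```

View pics/w11.png

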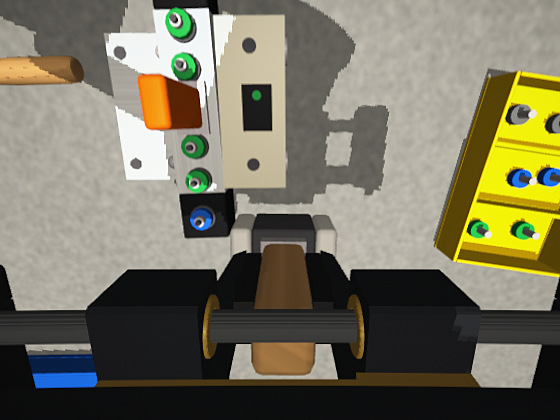

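View pics/s11.png

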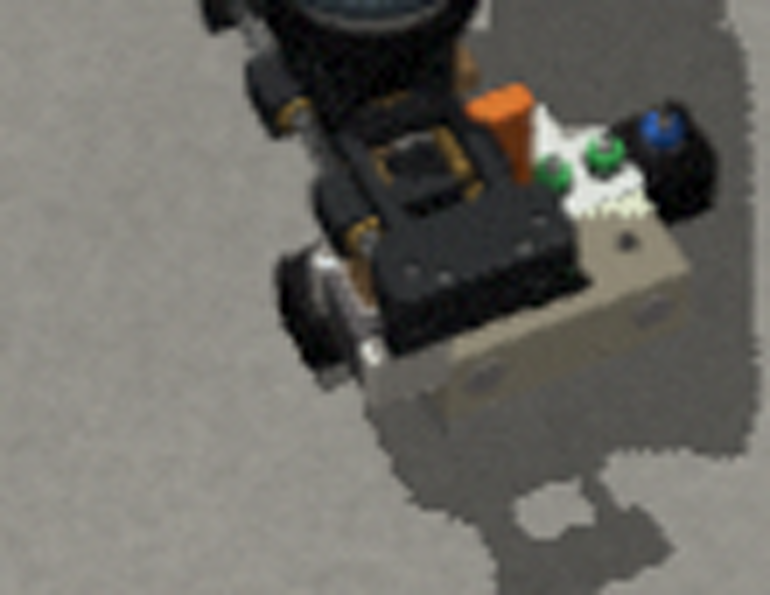

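Run:
```python
from h import *
m=snap("wrist","w12",(90,0,210,250),2.9)
L=lambda X:((proj(m,[dock2w(*x) for x in X])-[90,0])*2.9).round().tolist()
print("block",L([(0,-.055,.057),(.045,-.055,.057),(.045,.055,.057),(0,.055,.057)]))
print("lug",L([(-.0005,-.059,.053),(-.0355,-.059,.053),(-.0005,-.095,.053),(-.0355,-.095,.053)]))
print("plate",L([(-.09,-.055,.015),(-.09,.055,.015)]))
```

```text
block [[386.0, 557.0], [566.0, 557.0], [567.0, 54.0], [358.0, 53.0]]
lug [[388.0, 569.0], [250.0, 568.0], [395.0, 701.0], [263.0, 701.0]]
plate [[104.0, 526.0], [42.0, 102.0]]
```

View pics/w12.png

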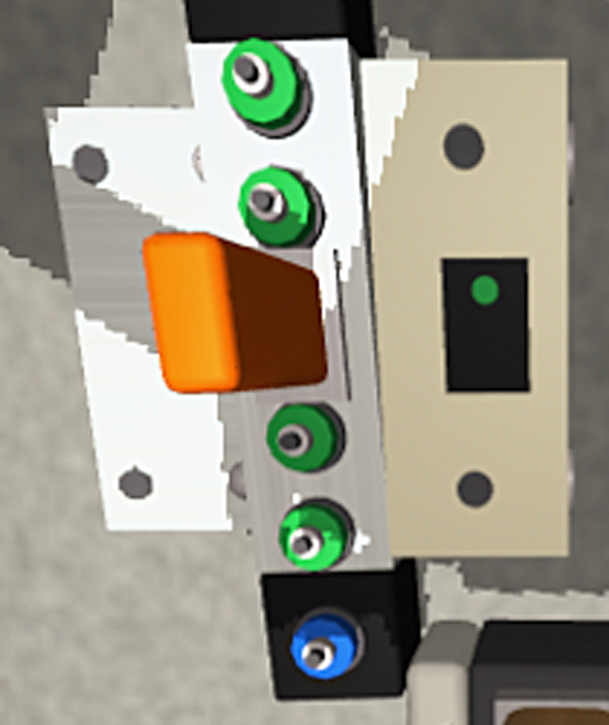

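```bash
sed -i 's/\[.5861,.0185\]/[.5874,.0187]/' h.py; python3 -m crank '[[0,0,0,0,0,0.016,0],[0,0,0,0,0,0.018,0],[0,0,0,0,0,0.016,0],[0,0,0,0,0,0.008,0],[0,0,0,0,0,0,0],[0,0,0,0,0,0,0],[0,0,0,0,-0.002,0,0],[0,0,0,0,-0.0015,0,0],[0,0,0,0,-0.0015,0,0],[0,0,0,0,-0.001,0,0],[0,0,0,0,0,0,0],[0,0,0,0,0,0,0]]'
python3 - <<'E'
from h import *
s,R=st();print(w2dock(s["ee_pos"]));m=snap("wrist","w13",(130,150,210,130),3.8)
E
```

```text
t: 12.77
ee_pos: [0.6361, -0.0547, 0.0771]
ee_rot: [2.039, 2.389, 0.0]
contact_force: [0.7, -0.7, -2.2]
opening: 0.246
t 12.77 pos [ 0.6361 -0.0547  0.0771] yawY 9.03 z [ 0.001 -0.    -1.   ] F [ 0.7 -0.7 -2.2] T [-0.05  0.04  0.03] op 0.246
[ 0.03657167 -0.08011264]
```

View pics/w13.png

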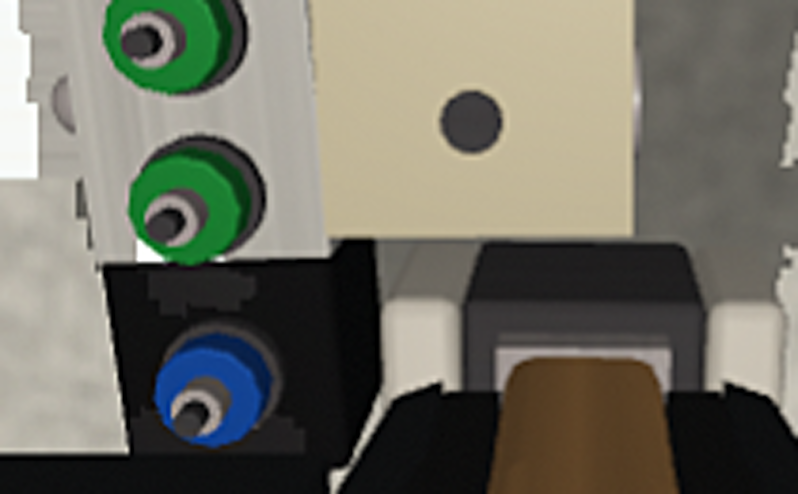

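```bash
python3 -m crank '[[0,0,0,0,-0.001,0,0],[0,0,0,0,-0.001,0,0],[0,0,0,0,-0.001,0,0],[0,0,0,0,-0.0005,0,0],[0,0,0,0,-0.0005,0,0],[0,0,0,0,0,0,0]]';python3 -m crank '[[0,0,0,0,-0.0005,0,0],[0,0,0,0,-0.0005,0,0]]';python3 -m crank '[[0,0,0,0,-0.0005,0,0],[0,0,0,0,-0.0005,0,0]]';python3 -m crank '[[0,0,0,0,-0.0005,0,0],[0,0,0,0,-0.0005,0,0]]'
```

```text
t: 13.32
ee_pos: [0.6319, -0.0552, 0.0767]
ee_rot: [-2.039, -2.389, 0.0]
contact_force: [0.5, -0.7, -2.2]
opening: 0.245
t: 13.48
ee_pos: [0.6311, -0.0553, 0.0767]
ee_rot: [2.039, 2.39, 0.0]
contact_force: [-0.3, 0.7, -2.5]
opening: 0.249
t: 13.65
ee_pos: [0.63, -0.0555, 0.0767]
ee_rot: [-2.039, -2.39, 0.0]
contact_force: [-0.2, 0.3, -3.5]
opening: 0.246
t: 13.82
ee_pos: [0.6296, -0.0555, 0.0768]
ee_rot: [2.039, 2.389, 0.001]
contact_force: [3.5, 1.5, -4.3]
opening: 0.249
```

```bash
python3 -m crank '[[0,0,0,0,-0.0005,0,0],[0,0,0,0,-0.0005,0,0]]';python3 -m crank '[[0,0,0,0,-0.0005,0,0],[0,0,0,0,-0.0005,0,0]]';python3 -m crank '[[0,0,0,0,-0.0005,0,0],[0,0,0,0,-0.0005,0,0]]'
```

```text
t: 13.98
ee_pos: [0.629, -0.0557, 0.077]
ee_rot: [2.039, 2.388, 0.002]
contact_force: [4.8, 2.2, -4.3]
opening: 0.251
t: 14.15
ee_pos: [0.6277, -0.056, 0.0769]
ee_rot: [2.039, 2.389, 0.001]
contact_force: [3.6, 0.2, -4.5]
opening: 0.248
t: 14.32
ee_pos: [0.6264, -0.0562, 0.0769]
ee_rot: [2.039, 2.389, 0.0]
contact_force: [4.0, -0.4, -3.7]
opening: 0.248
```

```bash
python3 -m crank '[[0,0,0,0,-0.0005,0,0],[0,0,0,0,-0.0005,0,0]]';python3 -m crank '[[0,0,0,0,-0.0005,0,0],[0,0,0,0,-0.0005,0,0]]'
```

```text
t: 14.48
ee_pos: [0.6256, -0.0565, 0.0769]
ee_rot: [2.039, 2.389, 0.001]
contact_force: [6.0, -0.4, -5.0]
opening: 0.248
t: 14.65
ee_pos: [0.6248, -0.0567, 0.077]
ee_rot: [2.038, 2.388, 0.001]
contact_force: [6.4, -0.4, -6.3]
opening: 0.248
```

Moving nicely (5 mm so far).

```bash
python3 -m crank '[[0,0,0,0,-0.0005,0,0],[0,0,0,0,-0.0005,0,0]]';python3 -m crank '[[0,0,0,0,-0.0005,0,0],[0,0,0,0,-0.0005,0,0]]';python3 -m crank '[[0,0,0,0,-0.0005,0,0]]'
```

```text
t: 14.82
ee_pos: [0.6242, -0.057, 0.0771]
ee_rot: [2.038, 2.388, 0.002]
contact_force: [7.8, -0.0, -6.2]
opening: 0.248
t: 14.98
ee_pos: [0.6236, -0.0572, 0.0772]
ee_rot: [2.038, 2.387, 0.003]
contact_force: [8.9, -0.4, -6.2]
opening: 0.25
t: 15.07
ee_pos: [0.6234, -0.0573, 0.0773]
ee_rot: [2.038, 2.386, 0.003]
contact_force: [9.5, 1.7, -7.0]
opening: 0.248
```

```bash
python3 -m crank '[[0,0,0,0,-0.0005,0,0],[0,0,0,0,-0.0005,0,0]]';python3 -m crank '[[0,0,0,0,0.001,0,0],[0,0,0,0,0.002,0,0],[0,0,0,0,0.004,0,0],[0,0,0,0,0.006,0,0],[0,0,0,0,0.004,-0.024,0],[0,0,0,0,0,-0.034,0],[0,0,0,0,0,0,0],[0,0,0,0,0,0,0]]';  python3 - <<'E'
from h import *
s,R=st();print(w2dock(s["ee_pos"]))
m=snap("wrist","w14",(90,0,210,250),2.9)
L=lambda X:((proj(m,[dock2w(*x) for x in X])-[90,0])*2.9).round().tolist()
print("block",L([(0,-.055,.057),(.045,-.055,.057),(.045,.055,.057),(0,.055,.057)]))
print("lug",L([(-.0005,-.059,.053),(-.0355,-.059,.053),(-.0005,-.095,.053),(-.0355,-.095,.053)]))
print("maginner",L([(-.0005,.059,.053),(-.0355,.059,.053)]))
E
```

```text
t: 15.23
ee_pos: [0.6229, -0.0574, 0.0774]
ee_rot: [2.037, 2.385, 0.005]
contact_force: [12.1, 0.7, -8.1]
opening: 0.251
t: 15.9
ee_pos: [0.6391, -0.0546, 0.137]
ee_rot: [2.037, 2.387, 0.002]
contact_force: [-0.7, 0.3, -2.7]
opening: 0.25
t 15.9 pos [ 0.6391 -0.0546  0.137 ] yawY 9.05 z [ 0.004 -0.001 -1.   ] F [-0.7  0.3 -2.7] T [-0.01  0.08 -0.02] op 0.25
[ 0.03952448 -0.0805337 ]
block [[402.0, 549.0], [580.0, 550.0], [584.0, 51.0], [376.0, 50.0]]
lug [[403.0, 561.0], [266.0, 561.0], [409.0, 692.0], [278.0, 693.0]]
maginner [[376.0, 34.0], [215.0, 33.0]]
```

View pics/w14.png

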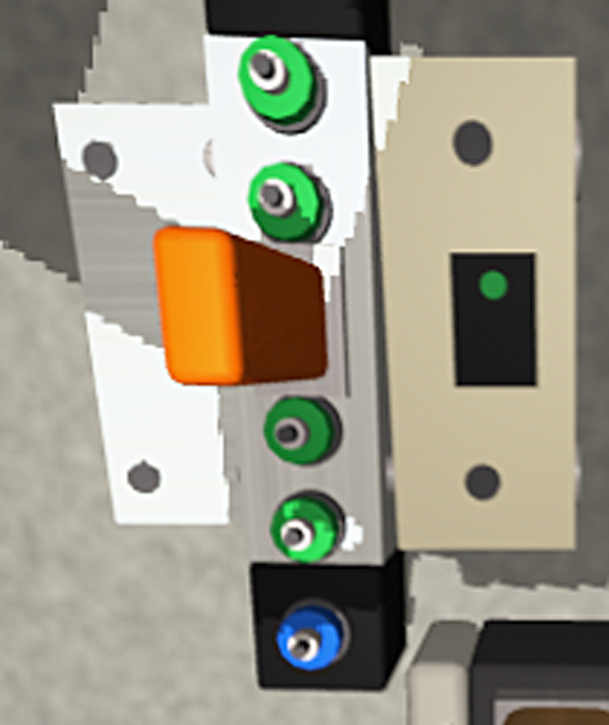

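```bash
python3 -m crank '[[0,0,0,0.02,0,0,0],[0,0,0,0.035,0,0,0],[0,0,0,0.035,0,0,0],[0,0,0,0.035,0,0,0],[0,0,0,0.035,0,0,0],[0,0,0,0,0,0,0],[0,0,0,0,0,0.016,0],[0,0,0,0,0,0.018,0],[0,0,0,0,0,0.016,0],[0,0,0,0,0,0.008,0],[0,0,0,0,0,0,0],[0,0,0,0,-0.0015,0,0],[0,0,0,0,-0.0015,0,0],[0,0,0,0,-0.001,0,0],[0,0,0,0,-0.001,0,0],[0,0,0,0,-0.0005,0,0],[0,0,0,0,-0.0005,0,0],[0,0,0,0,0,0,0]]'
python3 - <<'E'
from h import *
s,R=st();print(w2dock(s["ee_pos"]))
E
```

```text
t: 17.45
ee_pos: [0.6065, 0.1028, 0.0771]
ee_rot: [2.039, 2.389, 0.001]
contact_force: [-0.4, -0.5, -2.6]
opening: 0.249
t 17.45 pos [0.6065 0.1028 0.0771] yawY 9.04 z [ 0.001 -0.    -1.   ] F [-0.4 -0.5 -2.6] T [-0.1   0.04  0.03] op 0.249
[0.03212711 0.08001892]
```

```bash
python3 -m crank '[[0,0,0,0,-0.0005,0,0],[0,0,0,0,-0.0005,0,0],[0,0,0,0,-0.0005,0,0],[0,0,0,0,-0.0005,0,0]]';python3 -m crank '[[0,0,0,0,-0.0005,0,0],[0,0,0,0,-0.0005,0,0]]';python3 -m crank '[[0,0,0,0,-0.0005,0,0],[0,0,0,0,-0.0005,0,0]]';python3 -m crank '[[0,0,0,0,-0.0005,0,0],[0,0,0,0,-0.0005,0,0]]'
```

```text
t: 17.78
ee_pos: [0.6044, 0.1025, 0.0767]
ee_rot: [-2.039, -2.39, 0.0]
contact_force: [0.7, 0.0, -2.4]
opening: 0.248
t: 17.95
ee_pos: [0.6034, 0.1023, 0.0767]
ee_rot: [-2.039, -2.39, 0.0]
contact_force: [0.4, -0.1, -1.8]
opening: 0.247
t: 18.12
ee_pos: [0.6025, 0.1022, 0.0767]
ee_rot: [-2.039, -2.39, -0.0]
contact_force: [0.3, 0.1, -2.5]
opening: 0.247
t: 18.28
ee_pos: [0.6018, 0.102, 0.0768]
ee_rot: [2.039, 2.389, 0.001]
contact_force: [2.2, -1.0, -4.0]
opening: 0.246
```

```bash
python3 -m crank '[[0,0,0,0,-0.0005,0,0],[0,0,0,0,-0.0005,0,0]]';python3 -m crank '[[0,0,0,0,-0.0005,0,0],[0,0,0,0,-0.0005,0,0]]';python3 -m crank '[[0,0,0,0,-0.0005,0,0],[0,0,0,0,-0.0005,0,0]]'
```

```text
t: 18.45
ee_pos: [0.6015, 0.1019, 0.077]
ee_rot: [2.039, 2.388, 0.003]
contact_force: [4.0, 1.2, -4.3]
opening: 0.251
t: 18.62
ee_pos: [0.6005, 0.1019, 0.0771]
ee_rot: [2.039, 2.388, 0.003]
contact_force: [5.1, 2.5, -5.3]
opening: 0.244
t: 18.78
ee_pos: [0.5996, 0.1018, 0.0771]
ee_rot: [2.038, 2.388, 0.003]
contact_force: [5.9, 1.7, -5.1]
opening: 0.25
```

```bash
python3 -m crank '[[0,0,0,0,-0.0005,0,0],[0,0,0,0,-0.0005,0,0]]';python3 -m crank '[[0,0,0,0,-0.0005,0,0],[0,0,0,0,-0.0005,0,0]]';python3 -m crank '[[0,0,0,0,-0.0005,0,0],[0,0,0,0,-0.0005,0,0]]'
```

```text
t: 18.95
ee_pos: [0.5988, 0.1017, 0.0772]
ee_rot: [2.038, 2.388, 0.004]
contact_force: [5.7, 2.5, -5.3]
opening: 0.248
t: 19.12
ee_pos: [0.5981, 0.1017, 0.0773]
ee_rot: [2.038, 2.388, 0.005]
contact_force: [7.0, 2.9, -6.1]
opening: 0.248
t: 19.28
ee_pos: [0.5974, 0.1016, 0.0773]
ee_rot: [2.038, 2.387, 0.006]
contact_force: [9.0, 3.9, -5.7]
opening: 0.245
```

```bash
python3 -m crank '[[0,0,0,0,-0.0005,0,0],[0,0,0,0,-0.0005,0,0]]';python3 -m crank '[[0,0,0,0,-0.0005,0,0],[0,0,0,0,-0.0005,0,0]]'
```

```text
t: 19.45
ee_pos: [0.5966, 0.1016, 0.0774]
ee_rot: [2.038, 2.387, 0.007]
contact_force: [9.3, 4.6, -7.4]
opening: 0.25
t: 19.62
ee_pos: [0.5959, 0.1016, 0.0775]
ee_rot: [2.038, 2.387, 0.008]
contact_force: [9.7, 3.9, -6.2]
opening: 0.248
```

```bash
python3 -m crank '[[0,0,0,0,-0.0005,0,0],[0,0,0,0,-0.0005,0,0]]';python3 -m crank '[[0,0,0,0,-0.0005,0,0]]'; python3 -m crank '[[0,0,0,0,0.001,0,0],[0,0,0,0,0.002,0,0],[0,0,0,0,0.004,0,0],[0,0,0,0,0.006,0,0],[0,0,0,0,0.004,-0.024,0],[0,0,0,0,0,-0.034,0],[0,0,0,-0.02,0,0,0],[0,0,0,-0.035,0,0,0],[0,0,0,-0.035,0,0,0],[0,0,0,-0.035,0,0,0],[0,0,0,-0.035,0,0,0],[0,0,0,0,0,0,0],[0,0,0,0,0,0,0]]'
python3 - <<'E'
from h import *
s,R=st();print(w2dock(s["ee_pos"]))
m=snap("wrist","w15",(90,0,210,250),2.9)
L=lambda X:((proj(m,[dock2w(*x) for x in X])-[90,0])*2.9).round().tolist()
print("block",L([(0,-.055,.057),(.045,-.055,.057),(.045,.055,.057),(0,.055,.057)]))
print("lug",L([(-.0005,-.059,.053),(-.0355,-.059,.053),(-.0005,-.095,.053),(-.0355,-.095,.053)]))
print("maginner",L([(-.0005,.059,.053),(-.0355,.059,.053)]))
E
```

```text
t: 19.78
ee_pos: [0.5954, 0.1016, 0.0777]
ee_rot: [2.037, 2.386, 0.009]
contact_force: [10.3, 5.7, -7.6]
opening: 0.247
t: 19.87
ee_pos: [0.5952, 0.1016, 0.0778]
ee_rot: [2.037, 2.386, 0.01]
contact_force: [12.4, 5.5, -8.9]
opening: 0.244
t: 20.95
ee_pos: [0.6339, -0.0572, 0.1343]
ee_rot: [-2.043, -2.385, 0.001]
contact_force: [-0.4, 1.4, -2.8]
opening: 0.247
t 20.95 pos [ 0.6339 -0.0572  0.1343] yawY 8.83 z [-0.001  0.    -1.   ] F [-0.4  1.4 -2.8] T [ 0.02  0.03 -0.05] op 0.247
[ 0.03400645 -0.08224051]
block [[423.0, 546.0], [603.0, 546.0], [609.0, 39.0], [399.0, 39.0]]
lug [[424.0, 558.0], [286.0, 558.0], [430.0, 691.0], [298.0, 691.0]]
maginner [[398.0, 24.0], [236.0, 23.0]]
```

View pics/w15.png

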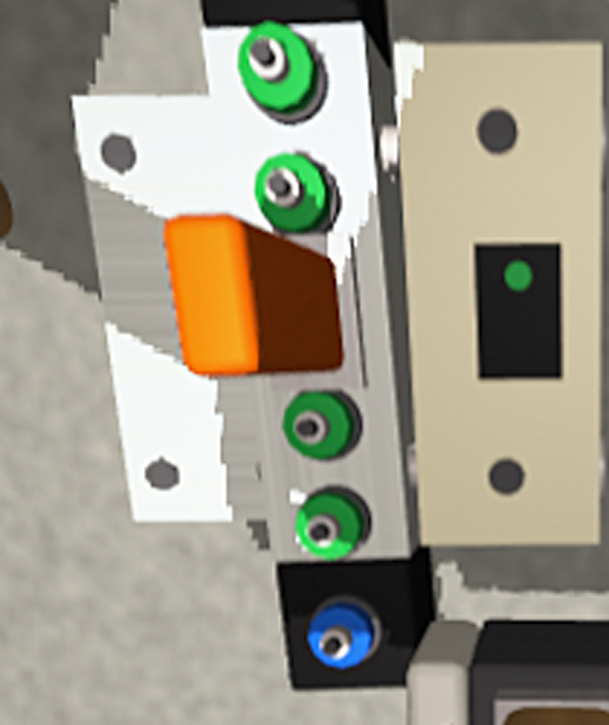

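```bash
python3 -m crank '[[0,0,0,0,0,0.016,0],[0,0,0,0,0,0.018,0],[0,0,0,0,0,0.016,0],[0,0,0,0,0,0.008,0],[0,0,0,0,0,0,0],[0,0,0,0,-0.001,0,0],[0,0,0,0,-0.001,0,0],[0,0,0,0,0,0,0]]';  python3 -m crank '[[0,0,0,0,-0.0005,0,0],[0,0,0,0,-0.0005,0,0]]';python3 -m crank '[[0,0,0,0,-0.0005,0,0],[0,0,0,0,-0.0005,0,0]]'
```

```text
t: 21.67
ee_pos: [0.6328, -0.0551, 0.0781]
ee_rot: [2.038, 2.389, 0.001]
contact_force: [-0.7, 0.4, -2.7]
opening: 0.245
t: 21.83
ee_pos: [0.6316, -0.0554, 0.0776]
ee_rot: [2.039, 2.389, 0.001]
contact_force: [0.9, 0.3, -2.7]
opening: 0.25
t: 22.0
ee_pos: [0.6302, -0.0556, 0.077]
ee_rot: [2.039, 2.389, 0.0]
contact_force: [-0.1, -1.0, -2.2]
opening: 0.245
```

```bash
python3 -m crank '[[0,0,0,0,-0.0005,0,0],[0,0,0,0,-0.0005,0,0]]';python3 -m crank '[[0,0,0,0,-0.0005,0,0],[0,0,0,0,-0.0005,0,0]]'; python3 -m crank '[[0,0,0,0,-0.0005,0,0],[0,0,0,0,-0.0005,0,0]]'
```

```text
t: 22.17
ee_pos: [0.6291, -0.0557, 0.0767]
ee_rot: [2.04, 2.389, -0.0]
contact_force: [-0.3, -0.2, -1.6]
opening: 0.247
t: 22.33
ee_pos: [0.6281, -0.0558, 0.0767]
ee_rot: [-2.04, -2.389, 0.0]
contact_force: [0.4, 0.2, -3.1]
opening: 0.248
t: 22.5
ee_pos: [0.6271, -0.0559, 0.0766]
ee_rot: [-2.039, -2.389, 0.0]
contact_force: [0.4, -0.3, -2.2]
opening: 0.251
```

```bash
python3 -m crank '[[0,0,0,0,-0.0005,0,0],[0,0,0,0,-0.0005,0,0]]';python3 -m crank '[[0,0,0,0,-0.0005,0,0],[0,0,0,0,-0.0005,0,0]]'; python3 -m crank '[[0,0,0,0,-0.0005,0,0],[0,0,0,0,-0.0005,0,0]]'
```

```text
t: 22.67
ee_pos: [0.6262, -0.0561, 0.0767]
ee_rot: [2.039, 2.389, 0.0]
contact_force: [1.6, 0.1, -2.9]
opening: 0.247
t: 22.83
ee_pos: [0.6259, -0.0562, 0.0769]
ee_rot: [2.039, 2.388, 0.002]
contact_force: [3.8, 0.9, -4.2]
opening: 0.248
t: 23.0
ee_pos: [0.625, -0.0564, 0.077]
ee_rot: [2.038, 2.389, 0.002]
contact_force: [3.1, 0.5, -4.9]
opening: 0.243
```

```bash
python3 -m crank '[[0,0,0,0,-0.0005,0,0],[0,0,0,0,-0.0005,0,0]]';python3 -m crank '[[0,0,0,0,-0.0005,0,0],[0,0,0,0,-0.0005,0,0]]'; python3 -m crank '[[0,0,0,0,-0.0005,0,0],[0,0,0,0,-0.0005,0,0]]'
```

```text
t: 23.17
ee_pos: [0.6236, -0.0567, 0.0769]
ee_rot: [2.039, 2.389, 0.001]
contact_force: [4.0, 0.9, -4.6]
opening: 0.249
t: 23.33
ee_pos: [0.6225, -0.0569, 0.0769]
ee_rot: [2.039, 2.389, 0.0]
contact_force: [5.0, 0.3, -4.8]
opening: 0.245
t: 23.5
ee_pos: [0.6217, -0.0571, 0.0769]
ee_rot: [2.039, 2.389, 0.001]
contact_force: [5.8, 0.2, -6.0]
opening: 0.245
```

```bash
python3 -m crank '[[0,0,0,0,-0.0005,0,0],[0,0,0,0,-0.0005,0,0]]';python3 -m crank '[[0,0,0,0,-0.0005,0,0],[0,0,0,0,-0.0005,0,0]]'
```

```text
t: 23.67
ee_pos: [0.6209, -0.0574, 0.077]
ee_rot: [2.038, 2.388, 0.001]
contact_force: [6.6, 0.6, -5.8]
opening: 0.247
t: 23.83
ee_pos: [0.6202, -0.0577, 0.0771]
ee_rot: [2.038, 2.387, 0.002]
contact_force: [7.6, -1.3, -5.4]
opening: 0.252
```

```bash
python3 -m crank '[[0,0,0,0,-0.0005,0,0],[0,0,0,0,-0.0005,0,0]]';python3 -m crank '[[0,0,0,0,-0.0005,0,0],[0,0,0,0,-0.0005,0,0]]'
```

```text
t: 24.0
ee_pos: [0.6196, -0.0579, 0.0772]
ee_rot: [2.038, 2.387, 0.002]
contact_force: [8.7, -0.2, -6.2]
opening: 0.249
t: 24.17
ee_pos: [0.619, -0.0581, 0.0773]
ee_rot: [2.038, 2.386, 0.003]
contact_force: [10.2, -0.1, -8.2]
opening: 0.246
```

```bash
python3 -m crank '[[0,0,0,0,-0.0005,0,0],[0,0,0,0,-0.0005,0,0]]'; python3 -m crank '[[0,0,0,0,-0.0005,0,0]]'
```

```text
t: 24.33
ee_pos: [0.6182, -0.0583, 0.0775]
ee_rot: [2.037, 2.386, 0.003]
contact_force: [11.0, -0.5, -6.7]
opening: 0.244
t: 24.42
ee_pos: [0.618, -0.0583, 0.0776]
ee_rot: [2.037, 2.385, 0.004]
contact_force: [11.2, 0.2, -6.8]
opening: 0.249
```

```bash
python3 -m crank '[[0,0,0,0,0.001,0,0],[0,0,0,0,0.002,0,0],[0,0,0,0,0.004,0,0],[0,0,0,0,0.006,0,0],[0,0,0,0,0.006,-0.024,0],[0,0,0,0,0,-0.034,0],[0,0,0,0,0,0,0],[0,0,0,0,0,0,0]]';  python3 - <<'E'
from h import *
s,R=st();print(w2dock(s["ee_pos"]))
m=snap("wrist","w16",(90,0,210,250),2.9)
L=lambda X:((proj(m,[dock2w(*x) for x in X])-[90,0])*2.9).round().tolist()
print("block",L([(0,-.055,.057),(.045,-.055,.057),(.045,.055,.057),(0,.055,.057)]))
print("maginner",L([(-.0005,-.059,.053),(-.0355,-.059,.053),(-.0005,.059,.053),(-.0355,.059,.053)]))
E
```

```text
t: 25.08
ee_pos: [0.6361, -0.0551, 0.1369]
ee_rot: [2.037, 2.387, 0.002]
contact_force: [-1.0, -0.5, -1.9]
opening: 0.249
t 25.08 pos [ 0.6361 -0.0551  0.1369] yawY 9.05 z [ 0.004 -0.001 -1.   ] F [-1.  -0.5 -1.9] T [-0.06  0.03 -0.03] op 0.249
[ 0.03645605 -0.08050899]
block [[414.0, 550.0], [592.0, 550.0], [598.0, 51.0], [390.0, 50.0]]
maginner [[415.0, 562.0], [278.0, 562.0], [390.0, 35.0], [229.0, 33.0]]
```

View pics/w16.png

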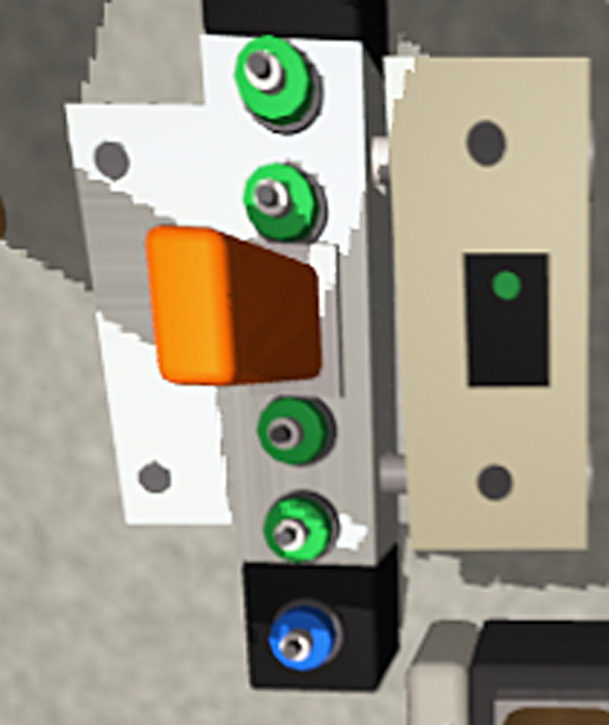

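```bash
python3 -m crank '[[0,0,0,0.02,0,0,0],[0,0,0,0.035,0,0,0],[0,0,0,0.035,0,0,0],[0,0,0,0.035,0,0,0],[0,0,0,0.035,0,0,0],[0,0,0,0,0,0,0],[0,0,0,0,0,0.016,0],[0,0,0,0,0,0.018,0],[0,0,0,0,0,0.016,0],[0,0,0,0,0,0.008,0],[0,0,0,0,0,0,0],[0,0,0,0,-0.0015,0,0],[0,0,0,0,-0.0015,0,0],[0,0,0,0,-0.001,0,0],[0,0,0,0,-0.001,0,0],[0,0,0,0,-0.0005,0,0],[0,0,0,0,-0.0005,0,0],[0,0,0,0,0,0,0]]'; python3 -m crank '[[0,0,0,0,-0.0005,0,0],[0,0,0,0,-0.0005,0,0],[0,0,0,0,-0.0005,0,0],[0,0,0,0,-0.0005,0,0]]'
```

```text
t: 26.63
ee_pos: [0.6036, 0.1023, 0.0771]
ee_rot: [2.039, 2.389, 0.001]
contact_force: [1.2, 0.2, -3.1]
opening: 0.245
t: 26.97
ee_pos: [0.6015, 0.102, 0.0767]
ee_rot: [-2.039, -2.39, 0.0]
contact_force: [-0.0, -0.2, -2.7]
opening: 0.246
```

```bash
python3 -m crank '[[0,0,0,0,-0.0005,0,0],[0,0,0,0,-0.0005,0,0],[0,0,0,0,-0.0005,0,0]]';python3 -m crank '[[0,0,0,0,-0.0005,0,0],[0,0,0,0,-0.0005,0,0]]'; python3 -m crank '[[0,0,0,0,-0.0005,0,0],[0,0,0,0,-0.0005,0,0]]'
```

```text
t: 27.22
ee_pos: [0.5999, 0.1018, 0.0767]
ee_rot: [-2.039, -2.39, 0.0]
contact_force: [0.1, 0.4, -2.8]
opening: 0.245
t: 27.38
ee_pos: [0.599, 0.1016, 0.0767]
ee_rot: [2.04, 2.39, 0.0]
contact_force: [-0.4, -0.0, -2.8]
opening: 0.247
t: 27.55
ee_pos: [0.5984, 0.1015, 0.0768]
ee_rot: [2.039, 2.389, 0.001]
contact_force: [2.4, 0.7, -3.5]
opening: 0.244
```

```bash
python3 -m crank '[[0,0,0,0,-0.0005,0,0],[0,0,0,0,-0.0005,0,0],[0,0,0,0,-0.0005,0,0]]';python3 -m crank '[[0,0,0,0,-0.0005,0,0],[0,0,0,0,-0.0005,0,0]]'; python3 -m crank '[[0,0,0,0,-0.0005,0,0],[0,0,0,0,-0.0005,0,0]]'
```

```text
t: 27.8
ee_pos: [0.5977, 0.1013, 0.0771]
ee_rot: [2.039, 2.388, 0.003]
contact_force: [5.3, 0.8, -4.4]
opening: 0.246
t: 27.97
ee_pos: [0.5965, 0.1013, 0.0771]
ee_rot: [2.039, 2.388, 0.003]
contact_force: [5.3, 1.4, -4.1]
opening: 0.248
t: 28.13
ee_pos: [0.5953, 0.1012, 0.0771]
ee_rot: [2.039, 2.389, 0.003]
contact_force: [4.6, 2.9, -5.5]
opening: 0.247
```

```bash
python3 -m crank '[[0,0,0,0,-0.0005,0,0],[0,0,0,0,-0.0005,0,0]]';python3 -m crank '[[0,0,0,0,-0.0005,0,0],[0,0,0,0,-0.0005,0,0]]'; python3 -m crank '[[0,0,0,0,-0.0005,0,0],[0,0,0,0,-0.0005,0,0]]'
```

```text
t: 28.3
ee_pos: [0.5937, 0.1009, 0.077]
ee_rot: [2.039, 2.39, 0.0]
contact_force: [1.4, 2.0, -1.3]
opening: 0.247
t: 28.47
ee_pos: [0.5924, 0.1006, 0.0768]
ee_rot: [-2.039, -2.389, 0.0]
contact_force: [1.6, 1.8, -1.0]
opening: 0.253
t: 28.63
ee_pos: [0.5916, 0.1005, 0.0768]
ee_rot: [2.04, 2.39, 0.0]
contact_force: [3.5, 1.7, -2.3]
opening: 0.247
```

```bash
python3 -m crank '[[0,0,0,0,-0.0005,0,0],[0,0,0,0,-0.0005,0,0]]';python3 -m crank '[[0,0,0,0,-0.0005,0,0],[0,0,0,0,-0.0005,0,0]]'
```

```text
t: 28.8
ee_pos: [0.591, 0.1005, 0.0769]
ee_rot: [2.039, 2.389, 0.001]
contact_force: [3.9, 2.6, -3.0]
opening: 0.25
t: 28.97
ee_pos: [0.5904, 0.1004, 0.077]
ee_rot: [2.039, 2.389, 0.003]
contact_force: [6.0, 4.2, -3.6]
opening: 0.247
```

```bash
python3 -m crank '[[0,0,0,0,-0.0005,0,0],[0,0,0,0,-0.0005,0,0]]'; python3 -m crank '[[0,0,0,0,0.001,0,0],[0,0,0,0,0.002,0,0],[0,0,0,0,0.004,0,0],[0,0,0,0,0.006,0,0],[0,0,0,0,0.005,-0.024,0],[0,0,0,0,0,-0.034,0],[0,0,0,-0.02,0,0,0],[0,0,0,-0.035,0,0,0],[0,0,0,-0.035,0,0,0],[0,0,0,-0.035,0,0,0],[0,0,0,-0.035,0,0,0],[0,0,0,0,0,0,0],[0,0,0,0,0,0,0]]'
python3 - <<'E'
from h import *
s,R=st();print(w2dock(s["ee_pos"]))
m=snap("wrist","w17",(90,0,210,250),2.9)
L=lambda X:((proj(m,[dock2w(*x) for x in X])-[90,0])*2.9).round().tolist()
print("block",L([(0,-.055,.057),(.045,-.055,.057),(.045,.055,.057),(0,.055,.057)]))
print("maginner",L([(-.0005,-.059,.053),(-.0355,-.059,.053),(-.0005,.059,.053),(-.0355,.059,.053)]))
E
```

```text
t: 29.13
ee_pos: [0.5899, 0.1004, 0.0771]
ee_rot: [2.038, 2.388, 0.004]
contact_force: [7.1, 4.8, -4.8]
opening: 0.252
t: 30.22
ee_pos: [0.6316, -0.0576, 0.1343]
ee_rot: [-2.043, -2.385, 0.001]
contact_force: [-0.2, -0.7, -3.8]
opening: 0.245
t 30.22 pos [ 0.6316 -0.0576  0.1343] yawY 8.83 z [-0.001 -0.    -1.   ] F [-0.2 -0.7 -3.8] T [-0.04  0.1  -0.07] op 0.245
[ 0.03168206 -0.08233373]
block [[432.0, 545.0], [612.0, 545.0], [620.0, 38.0], [409.0, 38.0]]
maginner [[433.0, 558.0], [295.0, 558.0], [409.0, 23.0], [247.0, 22.0]]
```

View pics/w17.png

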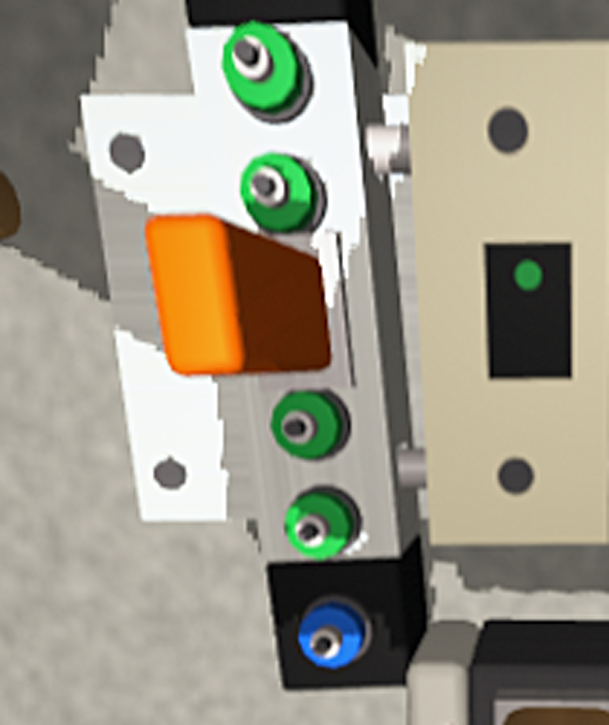

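```bash
python3 -m crank '[[0,0,0,0,0,0.016,0],[0,0,0,0,0,0.018,0],[0,0,0,0,0,0.016,0],[0,0,0,0,0,0.008,0],[0,0,0,0,0,0,0],[0,0,0,0,-0.001,0,0],[0,0,0,0,-0.001,0,0],[0,0,0,0,-0.0005,0,0],[0,0,0,0,-0.0005,0,0],[0,0,0,0,-0.0005,0,0],[0,0,0,0,-0.0005,0,0],[0,0,0,0,-0.0005,0,0],[0,0,0,0,-0.0005,0,0],[0,0,0,0,0,0,0]]';  python3 -m crank '[[0,0,0,0,-0.0005,0,0],[0,0,0,0,-0.0005,0,0]]';python3 -m crank '[[0,0,0,0,-0.0005,0,0],[0,0,0,0,-0.0005,0,0]]'
```

```text
t: 31.43
ee_pos: [0.6265, -0.0561, 0.0767]
ee_rot: [-2.04, -2.389, 0.0]
contact_force: [-0.9, 0.5, -2.2]
opening: 0.246
t: 31.6
ee_pos: [0.6256, -0.0562, 0.0767]
ee_rot: [-2.04, -2.389, 0.0]
contact_force: [-0.6, 0.3, -2.9]
opening: 0.246
t: 31.77
ee_pos: [0.6246, -0.0564, 0.0767]
ee_rot: [-2.039, -2.389, 0.0]
contact_force: [0.4, 0.1, -2.6]
opening: 0.251
```

```bash
python3 -m crank '[[0,0,0,0,-0.0005,0,0],[0,0,0,0,-0.0005,0,0]]';python3 -m crank '[[0,0,0,0,-0.0005,0,0],[0,0,0,0,-0.0005,0,0]]'; python3 -m crank '[[0,0,0,0,-0.0005,0,0],[0,0,0,0,-0.0005,0,0]]'
```

```text
t: 31.93
ee_pos: [0.6236, -0.0565, 0.0767]
ee_rot: [-2.039, -2.39, 0.0]
contact_force: [-0.4, -0.0, -3.2]
opening: 0.25
t: 32.1
ee_pos: [0.6227, -0.0567, 0.0767]
ee_rot: [2.039, 2.39, -0.0]
contact_force: [0.4, -0.2, -1.9]
opening: 0.246
t: 32.27
ee_pos: [0.6218, -0.0568, 0.0767]
ee_rot: [2.039, 2.389, 0.0]
contact_force: [2.0, -0.4, -1.2]
opening: 0.248
```

```bash
python3 -m crank '[[0,0,0,0,-0.0005,0,0],[0,0,0,0,-0.0005,0,0]]';python3 -m crank '[[0,0,0,0,-0.0005,0,0],[0,0,0,0,-0.0005,0,0]]'; python3 -m crank '[[0,0,0,0,-0.0005,0,0],[0,0,0,0,-0.0005,0,0]]'
```

```text
t: 32.43
ee_pos: [0.6211, -0.057, 0.0768]
ee_rot: [2.039, 2.389, 0.001]
contact_force: [1.3, 0.5, -2.9]
opening: 0.247
t: 32.6
ee_pos: [0.6198, -0.0573, 0.0768]
ee_rot: [2.039, 2.389, -0.0]
contact_force: [1.2, -0.5, -2.8]
opening: 0.249
t: 32.77
ee_pos: [0.6188, -0.0574, 0.0768]
ee_rot: [2.039, 2.389, -0.0]
contact_force: [0.6, -0.4, -2.4]
opening: 0.251
```

```bash
python3 -m crank '[[0,0,0,0,-0.0005,0,0],[0,0,0,0,-0.0005,0,0],[0,0,0,0,-0.0005,0,0]]';python3 -m crank '[[0,0,0,0,-0.0005,0,0],[0,0,0,0,-0.0005,0,0],[0,0,0,0,-0.0005,0,0]]'; python3 -m crank '[[0,0,0,0,-0.0005,0,0],[0,0,0,0,-0.0005,0,0]]'
```

```text
t: 33.02
ee_pos: [0.6172, -0.0575, 0.0768]
ee_rot: [2.039, 2.39, -0.0]
contact_force: [2.2, -0.6, -1.7]
opening: 0.25
t: 33.27
ee_pos: [0.6158, -0.0578, 0.0767]
ee_rot: [2.039, 2.389, 0.0]
contact_force: [1.3, -0.8, -2.5]
opening: 0.245
t: 33.43
ee_pos: [0.615, -0.058, 0.0768]
ee_rot: [2.039, 2.389, 0.0]
contact_force: [2.5, -1.3, -2.6]
opening: 0.245
```

```bash
python3 -m crank '[[0,0,0,0,0.001,0,0],[0,0,0,0,0.002,0,0],[0,0,0,0,0.004,0,0],[0,0,0,0,0.006,0,0],[0,0,0,0,0.006,-0.024,0],[0,0,0,0,0,-0.034,0],[0,0,0,0,0,0,0],[0,0,0,0,0,0,0]]';  python3 - <<'E'
from h import *
s,R=st();print(w2dock(s["ee_pos"]))
m=snap("wrist","w18",(90,0,210,250),2.9)
L=lambda X:((proj(m,[dock2w(*x) for x in X])-[90,0])*2.9).round().tolist()
print("block",L([(0,-.055,.057),(.045,-.055,.057),(.045,.055,.057),(0,.055,.057)]))
print("maginner",L([(-.0005,-.059,.053),(-.0355,-.059,.053),(-.0005,.059,.053),(-.0355,.059,.053)]))
E
```

```text
t: 34.1
ee_pos: [0.6358, -0.0553, 0.1372]
ee_rot: [2.036, 2.386, 0.004]
contact_force: [-0.2, -0.0, -3.2]
opening: 0.249
t 34.1 pos [ 0.6358 -0.0553  0.1372] yawY 9.05 z [ 0.005 -0.001 -1.   ] F [-0.2 -0.  -3.2] T [-0.05  0.09 -0.01] op 0.249
[ 0.03613402 -0.08064609]
block [[415.0, 549.0], [593.0, 549.0], [599.0, 50.0], [391.0, 49.0]]
maginner [[416.0, 561.0], [279.0, 561.0], [391.0, 34.0], [231.0, 32.0]]
```

View pics/w18.png

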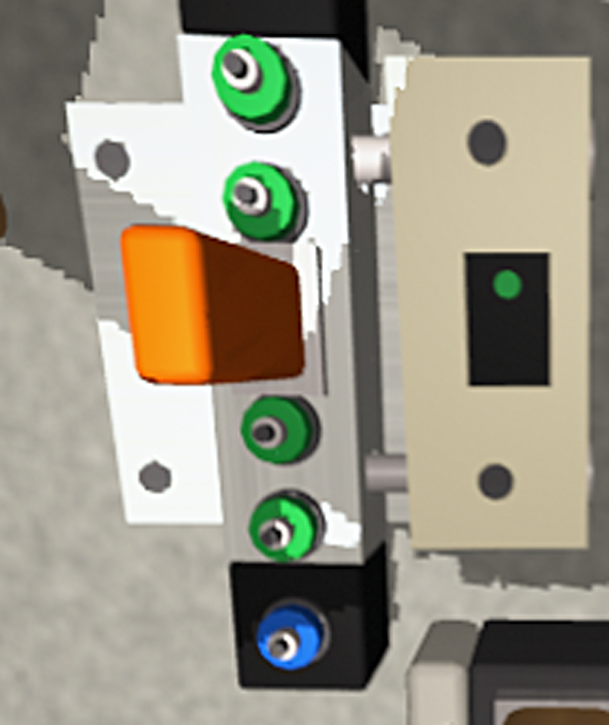

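```bash
python3 -m crank '[[0,0,0,0.02,0,0,0],[0,0,0,0.035,0,0,0],[0,0,0,0.035,0,0,0],[0,0,0,0.035,0,0,0],[0,0,0,0.035,0,0,0],[0,0,0,0,0,0,0],[0,0,0,0,0,0.016,0],[0,0,0,0,0,0.018,0],[0,0,0,0,-0.002,0.016,0],[0,0,0,0,-0.002,0.008,0],[0,0,0,0,-0.002,0,0],[0,0,0,0,-0.002,0,0],[0,0,0,0,-0.001,0,0],[0,0,0,0,-0.001,0,0],[0,0,0,0,-0.001,0,0],[0,0,0,0,-0.001,0,0],[0,0,0,0,-0.0005,0,0],[0,0,0,0,-0.0005,0,0],[0,0,0,0,0,0,0]]'; python3 -m crank '[[0,0,0,0,-0.0007,0,0],[0,0,0,0,-0.0007,0,0],[0,0,0,0,-0.0007,0,0]]'
```

```text
t: 35.73
ee_pos: [0.5956, 0.101, 0.0769]
ee_rot: [2.039, 2.389, 0.0]
contact_force: [0.2, 0.2, -2.5]
opening: 0.246
t: 35.98
ee_pos: [0.5935, 0.1007, 0.0767]
ee_rot: [-2.039, -2.39, 0.0]
contact_force: [0.0, 0.6, -2.7]
opening: 0.245
```

```bash
python3 -m crank '[[0,0,0,0,-0.0006,0,0],[0,0,0,0,-0.0006,0,0],[0,0,0,0,-0.0006,0,0]]';python3 -m crank '[[0,0,0,0,-0.0006,0,0],[0,0,0,0,-0.0006,0,0],[0,0,0,0,-0.0006,0,0]]'
```

```text
t: 36.23
ee_pos: [0.5919, 0.1005, 0.0768]
ee_rot: [2.039, 2.389, 0.001]
contact_force: [1.2, 0.7, -2.9]
opening: 0.249
t: 36.48
ee_pos: [0.5901, 0.1002, 0.0768]
ee_rot: [2.039, 2.389, 0.001]
contact_force: [1.0, 0.3, -3.1]
opening: 0.253
```

```bash
python3 -m crank '[[0,0,0,0,-0.0006,0,0],[0,0,0,0,-0.0006,0,0],[0,0,0,0,-0.0006,0,0]]';python3 -m crank '[[0,0,0,0,-0.0006,0,0],[0,0,0,0,-0.0006,0,0]]'; python3 -m crank '[[0,0,0,0,0.002,0,0],[0,0,0,0,0.006,0,0],[0,0,0,0,0.01,0,0],[0,0,0,0,0.006,-0.024,0],[0,0,0,0,0,-0.034,0],[0,0,0,0,0,0,0]]'
python3 - <<'E'
from h import *
s,R=st();print(w2dock(s["ee_pos"]));togo([.4453,.3070,.137],-38.3)
snap("wrist","w19");snap("scene","s19",(245,205,110,90),7)
E
```

```text
t: 36.73
ee_pos: [0.5883, 0.0999, 0.0768]
ee_rot: [2.039, 2.389, 0.001]
contact_force: [1.1, 0.6, -2.8]
opening: 0.245
t: 36.9
ee_pos: [0.5874, 0.0999, 0.0769]
ee_rot: [2.039, 2.389, 0.002]
contact_force: [2.4, 2.7, -2.9]
opening: 0.247
t: 37.4
ee_pos: [0.6149, 0.1033, 0.141]
ee_rot: [2.035, 2.384, 0.009]
contact_force: [2.0, 0.4, -1.7]
opening: 0.247
t 37.4 pos [0.6149 0.1033 0.141 ] yawY 9.05 z [ 0.009 -0.001 -1.   ] F [ 2.   0.4 -1.7] T [ 0.01 -0.1   0.04] op 0.247
[0.04050562 0.07924964]
t 37.4 pos [0.6149 0.1033 0.141 ] yawY 9.05 z [ 0.009 -0.001 -1.   ] F [ 2.   0.4 -1.7] T [ 0.01 -0.1   0.04] op 0.247
tool shift [ 0.2278 -0.1355  0.0024]
turn about tool z 47.34745701309624
```

View pics/s19.png

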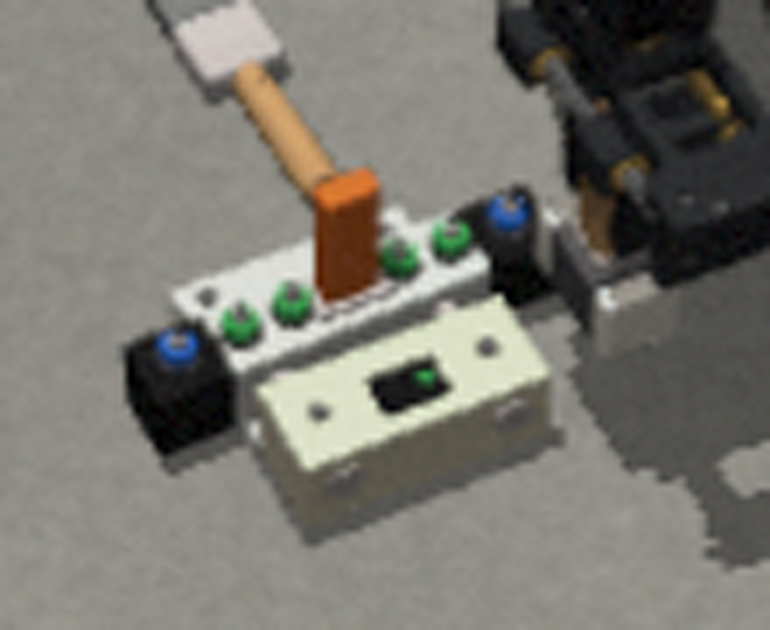

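View pics/w19.png

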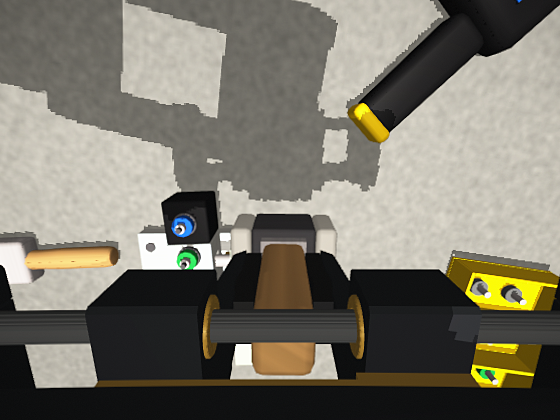

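```bash
python3 -m crank '[[0,0,0,0.0325,-0.0194,0,0],[0,0,0,0.0325,-0.0194,0,0],[0,0,0,0.0325,-0.0194,0,0],[0,0,0,0.0325,-0.0194,0,0],[0,0,0,0.0325,-0.0194,0,0],[0,0,0,0.0325,-0.0194,0,0],[0,0,0,0.0325,-0.0194,0,0],[0,0,0,0,0,0.02,0],[0,0,0,0,0,0.02,0],[0,0,0,0,0,0.02,0],[0,0,0,0,0,0.012,0],[0,0,0,0,0,0,0],[0,0,0,0,0,0,0]]'
python3 - <<'E'
from h import *
togo([.4453,.3070,.0555])
snap("scene","s20",(330,170,75,60),8)
E
```

```text
t: 38.58
ee_pos: [0.4399, 0.3062, 0.0615]
ee_rot: [-2.039, -2.388, 0.005]
contact_force: [0.3, -0.2, -2.2]
opening: 0.248
t 38.58 pos [0.4399 0.3062 0.0615] yawY 9.02 z [-0.003 -0.001 -1.   ] F [ 0.3 -0.2 -2.2] T [-0.05  0.01  0.03] op 0.248
tool shift [-0.      0.0055  0.006 ]
```

View pics/s20.png

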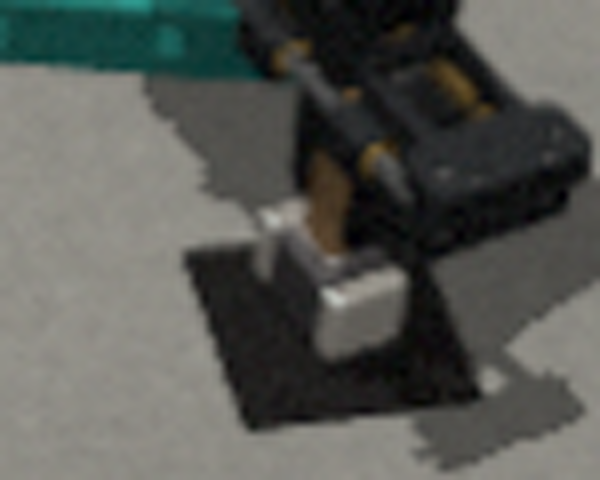

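```bash
python3 -m crank '[[0,0,0,0,0.003,0.003,0],[0,0,0,0,0,0.002,0],[0,0,0,0,0,0.001,0],[0,0,0,0,0,0.001,0],[0,0,0,0,0,0,0],[0,0,0,0,0,0,0]]'
```

```text
t: 39.13
ee_pos: [0.4438, 0.3073, 0.0558]
ee_rot: [2.039, 2.39, 0.0]
contact_force: [-1.1, -0.6, -1.9]
opening: 0.247
```

```bash
python3 -m crank '[[0,0,0,0,0,0.001,0],[0,0,0,0,0,0,0]]';python3 -m crank '[[0,0,0,0,0,0.0005,0],[0,0,0,0,0,0,0]]'
```

```text
t: 39.3
ee_pos: [0.4438, 0.3073, 0.0547]
ee_rot: [2.039, 2.39, 0.0]
contact_force: [-0.7, 0.3, -1.8]
opening: 0.242
t: 39.47
ee_pos: [0.4439, 0.3073, 0.0547]
ee_rot: [2.039, 2.39, -0.0]
contact_force: [-2.5, -0.9, 3.6]
opening: 0.252
```

```bash
python3 -m crank '[[0,0,0,0,0,0,0.06],[0,0,0,0,0,0,0.06],[0,0,0,0,0,0,0.06],[0,0,0,0,0,0,0.06],[0,0,0,0,0,0,0.06],[0,0,0,0,0,-0.008,0.06],[0,0,0,0,0,-0.02,0.06],[0,0,0,0,0,-0.035,0.06],[0,0,0,0,0,-0.04,0.06],[0,0,0,0,0,-0.03,0.06],[0,0,0,0,0,0,0.06]]'
python3 - <<'E'
from h import *
st();snap("wrist","w21"); snap("scene","s21",(245,175,150,110),5);snap("top","t21",(235,145,85,70),9)
p=dock2w(-.031,0);print(p);togo([p[0],p[1],.19])
E
```

```text
t: 40.38
ee_pos: [0.4477, 0.309, 0.1952]
ee_rot: [2.035, 2.385, 0.018]
contact_force: [1.6, -0.2, 0.7]
opening: 0.68
t 40.38 pos [0.4477 0.309  0.1952] yawY 9.05 z [ 0.012  0.005 -1.   ] F [ 1.6 -0.2  0.7] T [-0.09  0.06  0.01] op 0.68
[0.55678591 0.01382381 0.        ]
t 40.53 pos [0.4437 0.3072 0.1875] yawY 9.04 z [ 0.001  0.    -1.   ] F [-0.  -0.7 -0.7] T [-0.08  0.04 -0.04] op 0.682
tool shift [-0.3075  0.0656 -0.0025]
```

View pics/s21.png

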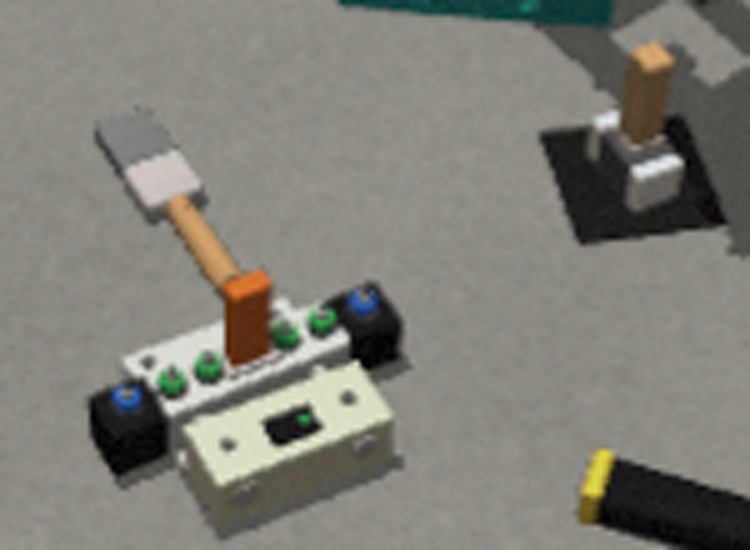

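View pics/t21.png

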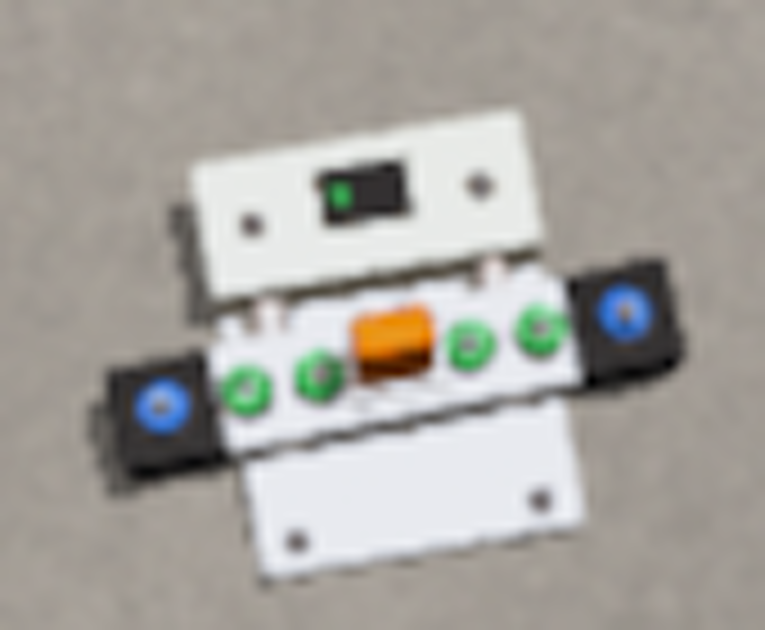

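View pics/w21.png

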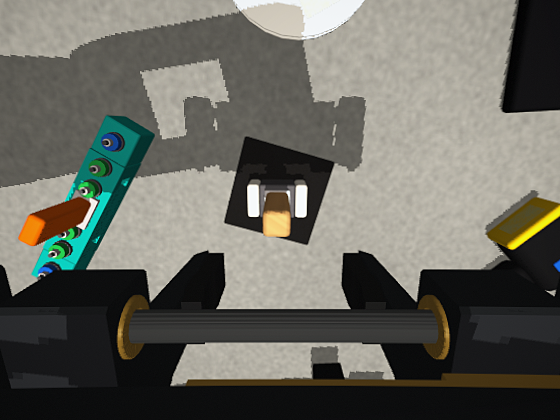

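```bash
python3 -m crank '[[0,0,0,-0.034,0.0073,0,0.06],[0,0,0,-0.034,0.0073,0,0.06],[0,0,0,-0.034,0.0073,0,0.06],[0,0,0,-0.034,0.0073,0,0.06],[0,0,0,-0.034,0.0073,0,0.06],[0,0,0,-0.034,0.0073,0,0.06],[0,0,0,-0.034,0.0073,0,0.06],[0,0,0,-0.034,0.0073,0,0.06],[0,0,0,-0.034,0.0073,0,0.06],[0,0,0,0,0,0,0.06],[0,0,0,0,0,0,0.06]]'
python3 - <<'E'
from h import *
p=dock2w(-.0314,0);togo([p[0],p[1],.086])
m=snap("wrist","w22",(150,80,260,230),2.9);
f=lambda X:((proj(m,X)-[150,80])*2.9).round().tolist()
print(f([dock2w(-.0314-.007,.013,.12),dock2w(-.0314+.007,.013,.12),dock2w(-.0314+.007,-.013,.12),dock2w(-.0314-.007,-.013,.12)]))
E
```

```text
t: 41.45
ee_pos: [0.5559, 0.014, 0.1851]
ee_rot: [-2.041, -2.383, 0.003]
contact_force: [0.1, 0.2, -1.0]
opening: 0.68
t 41.45 pos [0.5559 0.014  0.1851] yawY 8.84 z [-0.004  0.001 -1.   ] F [ 0.1  0.2 -1. ] T [-0.02  0.08 -0.  ] op 0.68
tool shift [-0.0004  0.0008  0.0991]
[[359.0, 383.0], [417.0, 383.0], [416.0, 484.0], [360.0, 484.0]]
```

View pics/w22.png

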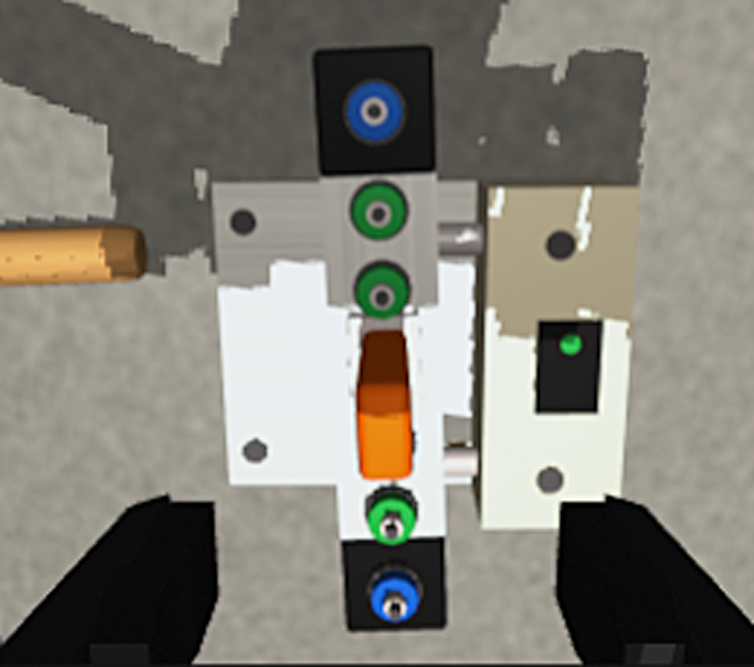

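```bash
python3 -m crank '[[0,0,-0.5,0,0,0.02,0.06],[0,0,0,0,0,0.025,0.06],[0,0,0,0,0,0.025,0.06],[0,0,0,0,0,0.02,0.04],[0,0,0,0,0,0.0115,0],[0,0,0,0,0,0,0],[0,0,0,0,0,0,0],[0,0,0,0,0,0,0],[0,0,0,0,0,0,0],[0,0,0,0,0,0,0],[0,0,0,0,0,0,0],[0,0,0,0,0,0,0],[0,0,0,0,0,0,0]]'; python3 -m crank '[[0,0,0,0,0,0,0],[0,0,0,0,0,0,0]]'
```

```text
t: 42.58
ee_pos: [0.5572, 0.0154, 0.0868]
ee_rot: [2.029, 2.398, 0.001]
contact_force: [-3.6, 1.0, 6.6]
opening: 0.155
t: 42.75
ee_pos: [0.5572, 0.0154, 0.0868]
ee_rot: [2.029, 2.397, 0.001]
contact_force: [-2.9, 0.8, 6.6]
opening: 0.156
```

```bash
python3 -m crank '[[0,0,0,0,-0.001,0,0],[0,0,0,0,-0.002,0,0],[0,0,0,0,-0.003,0,0],[0,0,0,0,-0.003,0,0]]';python3 -m crank '[[0,0,0,0,-0.003,0,0],[0,0,0,0,-0.003,0,0],[0,0,0,0,-0.003,0,0],[0,0,0,0,-0.003,0,0]]'
```

```text
t: 43.08
ee_pos: [0.5491, 0.0137, 0.0866]
ee_rot: [2.027, 2.396, 0.003]
contact_force: [2.6, 0.6, 17.6]
opening: 0.157
t: 43.42
ee_pos: [0.5371, 0.0117, 0.0867]
ee_rot: [2.027, 2.396, 0.003]
contact_force: [5.4, 2.0, 9.9]
opening: 0.153
```

```bash
python3 -m crank '[[0,0,0,0,-0.003,0,0],[0,0,0,0,-0.003,0,0],[0,0,0,0,-0.003,0,0],[0,0,0,0,-0.003,0,0],[0,0,0,0,-0.003,0,0],[0,0,0,0,-0.003,0,0],[0,0,0,0,0,0,0]]'
python3 - <<'E'
from h import *
s,R=st();print(w2dock(s["ee_pos"]))
snap("top","t23",(235,145,85,70),8);snap("scene","s23",(245,195,100,90),7);snap("wrist","w23")
E
```

```text
t: 44.0
ee_pos: [0.5188, 0.0085, 0.0866]
ee_rot: [2.028, 2.397, 0.001]
contact_force: [2.8, 0.4, 8.2]
opening: 0.157
t 44.0 pos [0.5188 0.0085 0.0866] yawY 9.54 z [ 0.002 -0.001 -1.   ] F [2.8 0.4 8.2] T [ 0.05 -0.47  0.02] op 0.157
[-0.06939598  0.00068477]
```

View pics/w23.png

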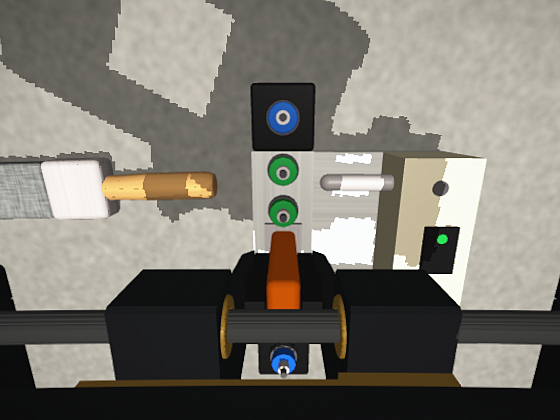

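View pics/s23.png

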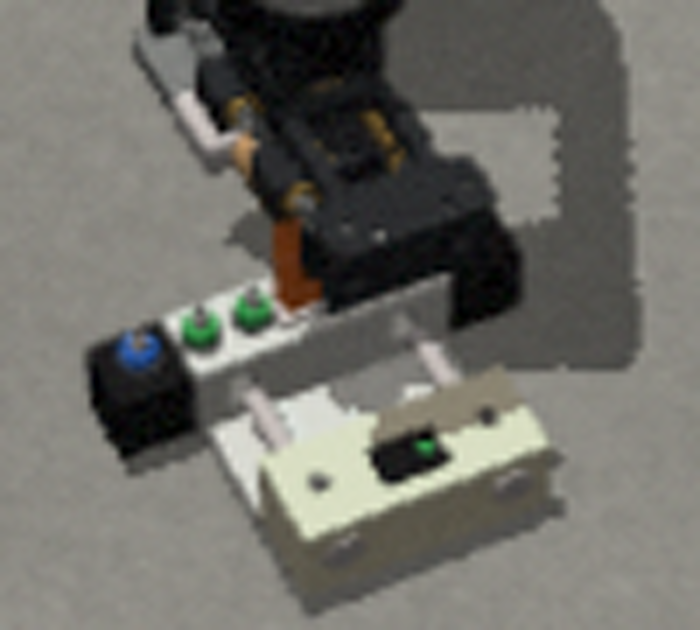

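```bash
python3 -m crank '[[0,0,0,0,-0.002,0,0],[0,0,0,0,-0.002,0,0],[0,0,0,0,0,-0.005,0],[0,0,0,0,0,-0.01,0],[0,0,0,0,0,-0.015,0],[0,0,0,0,0,-0.02,0],[0,0,0,0,0,-0.02,0],[0,0,0,-0.02,-0.0046,0,0],[0,0,0,-0.034,-0.0092,0,0],[0,0,0,-0.034,-0.0092,0,0],[0,0,0,-0.034,-0.0092,0,0],[0,0,0,-0.034,-0.0092,0,0],[0,0,0,-0.034,-0.0092,0,0],[0,0,0,-0.034,-0.0092,0,0],[0,0,0,-0.034,-0.0092,0,0],[0,0,0,-0.0296,-0.0055,0,0],[0,0,0,0,0,0,0]]'
python3 - <<'E'
from h import *
togo([.489,-.288,.16],-81.4)
E
```

```text
t: 45.57
ee_pos: [0.4866, -0.2926, 0.155]
ee_rot: [-2.033, -2.393, 0.004]
contact_force: [0.1, 0.9, -4.9]
opening: 0.159
t 45.57 pos [ 0.4866 -0.2926  0.155 ] yawY 9.29 z [-0.002 -0.001 -1.   ] F [ 0.1  0.9 -4.9] T [ 0.27 -0.02 -0.06] op 0.159
tool shift [ 0.0042  0.0031 -0.005 ]
turn about tool z 90.69350551800183
```

```bash
python3 -m crank '[[0,0,3,0,0,0,0],[0,0,6,0,0,0,0],[0,0,6.7,0,0,0,0],[0,0,6.7,0,0,0,0],[0,0,6.7,0,0,0,0],[0,0,6.7,0,0,0,0],[0,0,6.7,0,0,0,0],[0,0,6.7,0,0,0,0],[0,0,6.7,0,0,0,0],[0,0,6.7,0,0,0,0],[0,0,6.7,0,0,0,0],[0,0,6.7,0,0,0,0],[0,0,6,0,0,0,0],[0,0,5.5,0,0,0,0],[0,0,3.5,0,0,0,0],[0,0,0,0,0,0,0],[0,0,0,0,0,0,0]]'
python3 - <<'E'
from h import *
togo([.489,-.288,.12],-81.4)
snap("wrist","w24");snap("scene","s24",(130,180,140,130),5);st()
E
```

```text
t: 46.98
ee_pos: [0.4875, -0.2867, 0.1547]
ee_rot: [-3.13, -0.237, 0.004]
contact_force: [-0.2, -0.7, -3.6]
opening: 0.152
t 46.98 pos [ 0.4875 -0.2867  0.1547] yawY -81.34 z [-0.003  0.002 -1.   ] F [-0.2 -0.7 -3.6] T [-0.03  0.18 -0.  ] op 0.152
tool shift [0.0014 0.0016 0.0347]
turn about tool z 0.061605661413196344
t 47.08 pos [ 0.4879 -0.2871  0.1551] yawY -81.35 z [-0.002  0.001 -1.   ] F [-0.  -0.8 -6.5] T [0.03 0.14 0.06] op 0.153
```

View pics/w24.png

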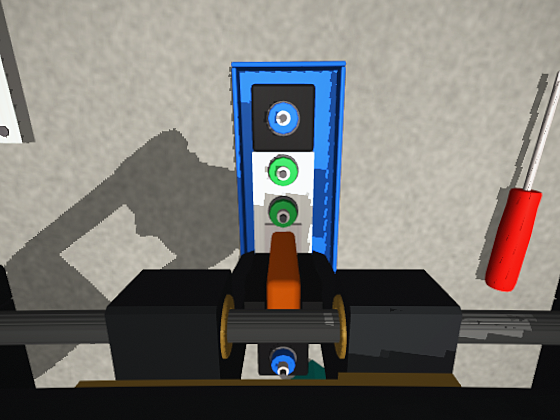

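View pics/s24.png

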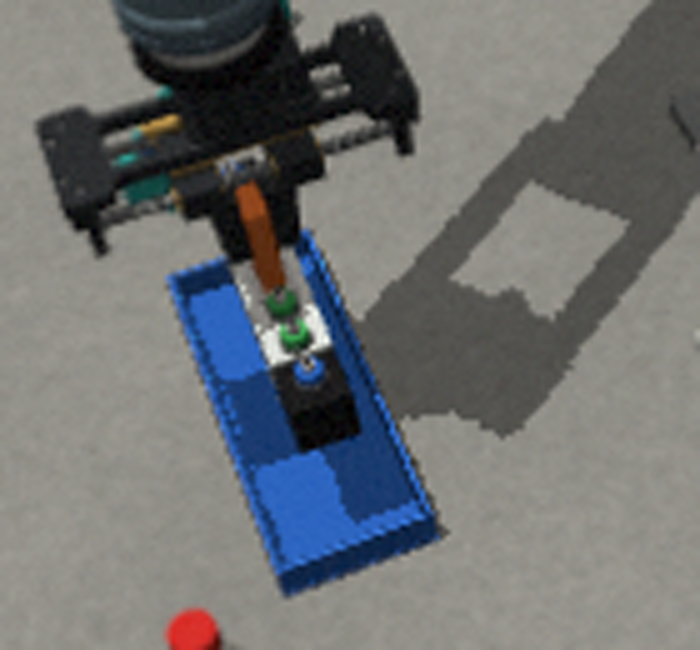

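```bash
python3 -m crank '[[0,0,0,0.001,0.0012,0.01,0],[0,0,0,0,0,0.018,0],[0,0,0,0,0,0.018,0],[0,0,0,0,0,0.014,0],[0,0,0,0,0,0.008,0],[0,0,0,0,0,0.004,0],[0,0,0,0,0,0,0],[0,0,0,0,0,0.002,0],[0,0,0,0,0,0.001,0],[0,0,0,0,0,0.001,0],[0,0,0,0,0,0,0],[0,0,0,0,0,0,0]]';python3 -m crank '[[0,0,0,0,0,0.001,0],[0,0,0,0,0,0.001,0],[0,0,0,0,0,0,0]]'
```

```text
t: 48.08
ee_pos: [0.4899, -0.2889, 0.0802]
ee_rot: [3.132, 0.234, 0.001]
contact_force: [-0.9, 0.2, -4.6]
opening: 0.157
t: 48.33
ee_pos: [0.4896, -0.2887, 0.0776]
ee_rot: [-3.133, -0.234, 0.0]
contact_force: [-0.5, -0.3, -4.6]
opening: 0.158
```

```bash
python3 -m crank '[[0,0,0,0,0,0.001,0],[0,0,0,0,0,0.001,0],[0,0,0,0,0,0,0]]';python3 -m crank '[[0,0,0,0,0,0.0005,0],[0,0,0,0,0,0,0]]'
```

```text
t: 48.58
ee_pos: [0.4898, -0.2889, 0.076]
ee_rot: [3.133, 0.234, 0.0]
contact_force: [-0.8, 0.7, -1.8]
opening: 0.158
t: 48.75
ee_pos: [0.4898, -0.2889, 0.0758]
ee_rot: [3.132, 0.234, 0.0]
contact_force: [-2.5, 0.6, 2.5]
opening: 0.159
```

Touching the floor lightly. Release and retreat up.

```bash
python3 -m crank '[[0,0,0,0,0,0,0.05],[0,0,0,0,0,0,0.05],[0,0,0,0,0,0,0.05],[0,0,0,0,0,0,0.05],[0,0,0,0,0,0,0.05],[0,0,0,0,0,0,0.05],[0,0,0,0,0,-0.01,0.05],[0,0,0,0,0,-0.02,0.05],[0,0,0,0,0,-0.03,0.05],[0,0,0,0,0,-0.04,0.05],[0,0,0,0,0,-0.04,0.05],[0,0,0,0,0,-0.03,0.05],[0,0,0,0,0,0,0.05],[0,0,0,0,0,0,0.05],[0,0,0,0,0,0,0.05]]'
python3 - <<'E'
from h import *
st();snap("wrist","w25");snap("scene","s25");snap("top","t25")
E
```

```text
t: 50.0
ee_pos: [0.4894, -0.2884, 0.245]
ee_rot: [-3.133, -0.234, 0.0]
contact_force: [-0.0, 0.3, -1.9]
opening: 0.568
t 50.0 pos [ 0.4894 -0.2884  0.245 ] yawY -81.46 z [-0.  0. -1.] F [-0.   0.3 -1.9] T [ 0.04  0.2  -0.01] op 0.568
```

View pics/s25.png

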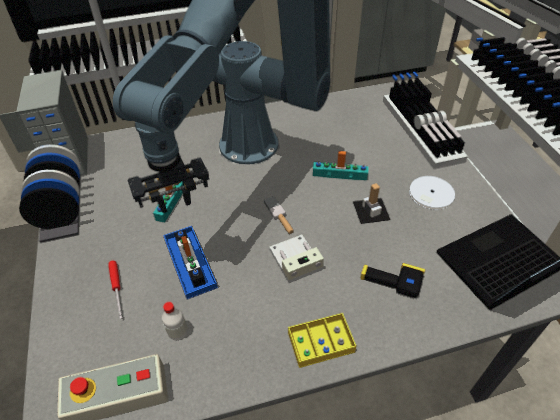

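View pics/w25.png

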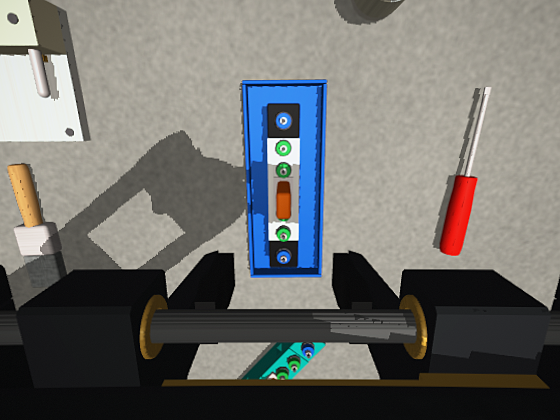

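View pics/t25.png

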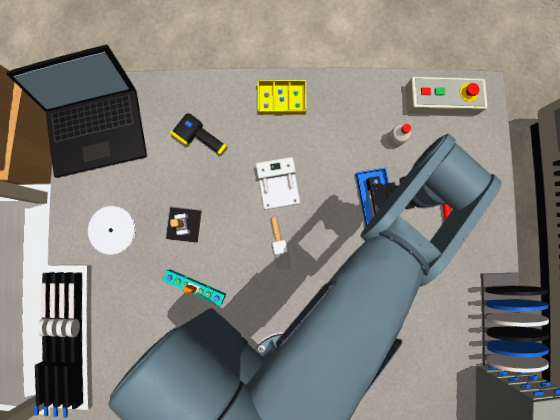

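```bash
python3 -c "
from bench import manip
print(manip.hand_in())"
```

```text
the job is handed in; nothing more can be done
None
```

The magazine is off the dock and standing upright in the blue tray, the mallet is back on its mat, and I handed the job in with the clock at 50 s.

- **Loosening:** I used slow mallet pushes, four on the left lug and three on the right, in turn. The highest wrist force I read while pushing was about 16 N, against the 22 N limit.
- **Loose check:** The last top picture put the left bore about 14 mm out and the right about 12 mm. The arm had not touched the magazine up to then.
- **Mallet and magazine:** I stood the mallet in the middle of its mat, then gripped the post, drew the magazine off the pins and lifted it. I turned it 90° and lowered it until I felt light contact of about 7 N.
- **Last pictures:** The magazine stands upright near the centre of the tray, the mallet is upright on its mat, and the gripper is open and clear above. The bottle, brush, screwdriver, reel and scanner look where they were at the start. I judged all of this by eye and did not measure it.
- **Disagreements:** The first picture fits of the dock and the mallet differed by 2 to 6 mm between cameras. I corrected both from wrist pictures before touching anything. No check failed.

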